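# Change the detergent slabs in the dosing tray with a flat lifter

## Task

Take the cover off the dosing tray and set it down flat on the table well clear of the tray; then, with the lifter slid under them, carry every fresh detergent slab from the drip rack into the tray and the thin worn slab from the tray out to the rack, each laid flat on the ribs, side by side. After that put the cover back squarely and fully down on the tray, and see that the lifter stands in its place on the rubber strip. The slabs are caustic: never touch them with the gripper, and leave the other things on the table alone.

Things in the scene. Friction and masses are not known exactly. Their poses are not given: they have to be found in the camera images.
- tray: Dosing tray, grey plastic, fixed, 112 mm (x) by 244 mm (y). Origin: centre of underside on the table. Floor 4 mm; walls 4 mm thick, 50 mm high at both short ends and the far side (+x, inner face x = 52 mm); near side (-x, towards the robot, within 0.15 rad) open. Six ribs along x, 96 mm long, 6 mm wide, tops at z = 26 mm, in three pairs (bays).
- tray_bay0 (a point): Point between the rib tops of the tray's bay at y = -76 mm (z = 26 mm). In each bay the two ribs are centred 26 mm either side, so 46 mm is clear between them for the lifter's blade.
- tray_bay1 (a point): The same for the middle bay, y = 0.
- tray_bay2 (a point): The same for the bay at y = +76 mm.
- rack: Drip rack, steel, fixed, on the other side of the strip from the tray. Same size, origin, floor and three bays of ribs as the tray (bay centres y = -76, 0, +76 mm; rib tops z = 26 mm) but no walls. Near side is -x. The fresh slabs start here, one across the ribs of a bay; two or three bays are filled.
- cover: White sheet cover of the tray, 128 mm (x) by 260 mm (y), 0.3 kg, loose; a half turn makes no difference. Origin: centre of its underside, z up. Skirt 4 mm thick, 10 mm deep around a 120 by 252 mm opening (4 mm play around the tray on each side), top sheet z = 10 to 14 mm. Seated on the tray its origin is 40 mm above the tray's origin.
- cover_grip (a point): Where to pinch the cover: in the black grip block on its top, 16 mm wide (cover x), 70 mm long (y), from z = 14 to 50 mm. This point is at z = 38 mm in the cover's frame; the TCP goes here from above, fingers closing along the cover's x.
- lifter: Flat lifter (spatula), loose, 0.18 kg. Origin: centre of the blade's underside, x along the blade away from the handle, z up. Steel blade 84 mm (x) by 36 mm (y) by 3 mm; a narrow neck at its back end slopes up to a level black handle from x = -53 to -163 mm, 20 mm wide, 26 mm tall. A leg under the handle's back end (x = -155 mm) has a foot 70 mm wide down to z = 0: it stands level.
- lifter_grip (a point): Where to pinch the lifter: in the handle, at x = -85 mm, y = 0, z = 52 mm in the lifter's frame; from above, fingers closing along the lifter's y. With the tool pointing down the blade is level.
- rest: Black rubber strip 250 mm (x) by 80 mm (y), 2 mm thick, fixed to the table between tray and rack: the lifter's place. Origin at the centre of its underside, x the way the blade points.
- rest_blade (a point): Point on top of the strip, 65 mm from its centre towards +x, over which the centre of the lifter's blade lies when the lifter is in its place.
- mat: Empty black rubber mat 280 mm (x) by 140 mm (y), 2 mm thick, fixed to the table at the far left or far right, a clear place for setting down the cover (with the cover's long y side along the mat's x). Origin at the centre of its underside.
- slab0: Fresh detergent slab, cream, 84 mm (x) by 64 mm (y) by 12 mm, 0.07 to 0.14 kg, loose. Origin at the centre of its underside, z up. Its underside rests on a pair of ribs, 26 mm above the table. May be absent (None).
- slab1: Fresh detergent slab, cream, 84 mm (x) by 64 mm (y) by 12 mm, 0.07 to 0.14 kg, loose. Origin at the centre of its underside, z up. Its underside rests on a pair of ribs, 26 mm above the table. May be absent (None).
- slab2: Fresh detergent slab, cream, 84 mm (x) by 64 mm (y) by 12 mm, 0.07 to 0.14 kg, loose. Origin at the centre of its underside, z up. Its underside rests on a pair of ribs, 26 mm above the table. May be absent (None).
- worn: Worn detergent slab, cream, 70 mm (x) by 64 mm (y) and only 6 mm thick, 0.05 kg, loose. Origin at the centre of its underside, z up. Starts across the ribs of the tray's middle bay, under the cover. Always there.
- bottle: White detergent bottle, 72 mm wide, 140 mm tall; a bystander, loose, to be left alone. Origin at the centre of its underside.
- jar: Clear jar with lid, 80 mm wide, 110 mm tall; a bystander, loose, to be left alone. Origin at the centre of its underside.
- cup: White cup, 76 mm wide, 85 mm tall; a bystander, loose, to be left alone. Origin at the centre of its underside.
- carton: Cardboard carton 70 x 110 x 60 mm; a bystander, loose, to be left alone. Origin at the centre of its underside.
- can: Metal can, 60 mm wide, 140 mm tall; a bystander, loose, to be left alone. Origin at the centre of its underside.
- basket: White slatted basket 220 x 130 x 80 mm, fixed, at the other far side from the mat; a bystander.
Mind the look-alikes: they are no part of the job. What is shaped like the lifter but turquoise or yellow is not meant.

How it is judged:
By the outcome, as a careful person would: the job done as asked, in the order asked, and still so for the second after the job is handed in, with the robot touching nothing.
Of slab0, slab1, slab2 only 2 to 3 are there at a start; the rules pass over those that are not, and their reading is None.
At some moment in a run one of lifter, cover may be knocked a few centimetres aside while the robot is not near it.
It also fails if it takes over 208 s, if anything falls off the work surface, if the arm or the gripper's body presses on something with over 40 N, if the wrist force passes 120 N, or if a joint passes its speed limit or range.

## Robot

A 6-joint arm with a two-finger parallel gripper is mounted at the origin on the work surface. World frame = base frame: x ahead of the robot, y to its left, z up, the work surface at z = 0. Lengths are in m, angles in rad, forces in N, time in s.
With the tool pointing down it reaches from about 0.35 to 0.875 m from the base axis. Payload 15.5 kg.
Tool frame: the origin (TCP) lies between the finger pads, 19 mm behind the fingertips; this is the grasp point; z points along the fingers, y is the line along which they close (so a half turn about z gives the same grasp; the last joint's range is limited). The gripper opens to 85 mm and grips with 20 to 120 N. Pads are 22 mm wide; open, the fingers measure 114 mm over their backs; the gripper's body (76 mm by 85 mm) begins 54 mm behind the grasp point. The pads swing forward as they close: fully open they stand 13 mm farther back than shut.
Start: joints at [1.254, 0.494, 1.345, -0, 1.302, -0.096], TCP at [0.137, 0.61, 0.25] pointing down, gripper open.
Joint ranges: [-2.91, 2.91], [-0.82, 2.16], [0.22, 2.67], [-1.22, 4.37], [0.12, 2.79], [-3.08, 3.08]. Speed limits (rad/s): [1.89, 1.89, 2.57, 3.01, 3.01, 3.01].

## Interface

Orientations are given as a rotation vector (axis times angle).
In Python, from workcell import ctrl, cams, close_job gives the robot as it stands.
- The arm moves only by the tool apply_moves, never from a script. Its argument "moves" is a list of rows, each an object with "translation": the shift along the world's x, y, z in mm, a list of three; "dr": the turn, a rotation vector about the world's x, y, z in rad, a list of three; "hand": the finger opening in mm, from 0 to 85.4. In form: [{"translation": [x, y, z], "dr": [wx, wy, wz], "hand": hand}, ...]. A call has 1 to 10 rows; each row is the pose to reach, as a shift and turn from the pose commanded when the call began; what a row does not reach only later rows make up. A row lasts 1/10 s, in which the tool goes at most 50 mm and 8.59 degrees, less where a joint would pass 70% of its speed; a pose out of reach is approached as far as the arm can. A call with a gripper value outside its range is refused whole. The fingers move at their own pace and stop on an object; the grip force is fixed at half the most. Time passes only in rows, so rows that repeat a pose let the fingers close. It gives the time, the measured TCP pose, the force, the opening and the grip force at its end, in the units of the state.
- ctrl.get_obs(): the state, without advancing time (a new reading comes with each control period).
- cams.camera(name): name is "side" or "top"; returns a dict with "pixels" (400x640x3 uint8, red, green, blue), "z_map" (400x640 float32, m along the optical axis (not along the pixel's ray), 0 where there is no reading), "fx", "fy", "cx", "cy" (pixels), "R" (3x3) and "t" (3): a world point X has camera coordinates R X + t. Camera axes: x right, y down, z forward; pixel columns grow to the right and rows downward; lengths in m; the calibration is good to about 2 mm. A picture is of the moment at which its call begins.
- close_job(): hands the job in; it is judged then, once.
The state is a dict: "t": time; "joint_pos": joint angles; "qvel": joint speeds; "effort": joint torques, N m; "tool_pos": TCP position; "tool_rot": TCP orientation; "force": force on the tool from outside, world axes, zero at the start; "torque": the same for the moment, N m; "gripper_width": opening from 0.0 (shut) to 1.0 (fully open); "grasp_force": force on a finger pad.
Only numpy, scipy, OpenCV 4.12 (cv2) and the standard library are available. Lean on these libraries where they do the work, as an engineer would, in place of code of your own. Each camera call takes 0.05 s, during which the arm holds its last target. There are 200 camera calls.

## Working session

There is one attempt and no reset: what is moved stays moved. The work goes in short steps, Python scripts to look and compute and a tool call to move; the robot and the scene stay as the last step left them, time stands still between calls to the robot, and variables do not carry over. Pictures are saved under pics/ and viewed, at most 14 in all, crops included, and the job is handed in when it is done.

Besides the shell and the picture viewer there is one more tool, called after "Emit:" as a command line: name --argument value ..., lists and objects as JSON in quotes. apply_moves: Moves the arm, as the interface text tells. Its arguments: {"type":"object","properties":{"moves":{"type":"array"}},"required":["moves"]}

```bash
ls; mkdir -p pics; python3 - <<'E'
from workcell import ctrl,cams
import cv2,numpy as np,pickle
for n in("top","side"):
    c=cams.camera(n); pickle.dump(c,open(f"pics/{n}0.pkl","wb"))
    cv2.imwrite(f"pics/{n}0.png",c["pixels"][:,:,::-1])
    print(n,c["fx"],c["cx"],c["cy"],np.round(c["R"],3).tolist(),np.round(c["t"],3), np.round(-c["R"].T@c["t"],3))
print(ctrl.get_obs())
E
```

```text
pics
top 425.4612131092258 313.95493297847275 194.30640139781266 [[-0.012, -1.0, -0.0], [-0.995, 0.012, -0.1], [0.1, -0.001, -0.995]] [-0.011  0.454  1.159] [ 0.336 -0.015  1.199]
side 369.34546512555914 319.2072658900474 205.35559587434446 [[-0.99, -0.142, 0.011], [-0.105, 0.675, -0.73], [0.096, -0.724, -0.683]] [0.459 0.101 0.996] [0.369 0.718 0.749]
{'t': 0.1, 'joint_pos': array([ 1.25353217e+00,  4.94150323e-01,  1.34604860e+00, -2.24633794e-05,
        1.30249582e+00, -9.55344100e-02]), 'qvel': array([ 1.21117373e-03, -8.27455470e-04, -1.18663535e-03, -1.01791910e-05,
       -3.72901400e-04, -2.67267191e-04]), 'effort': array([ 1.65393143e-03, -8.83588243e+01, -3.84560716e+01, -3.09330890e-04,
        5.23156661e-03,  1.60326531e-04]), 'tool_pos': array([0.13738126, 0.60941437, 0.24944863]), 'tool_rot': array([-3.47547224e-01, -3.12210290e+00,  1.70127337e-03]), 'force': array([-0.15988717, -0.7532642 , -0.40275714]), 'torque': array([-0.00159342, -0.01447876,  0.05593903]), 'grasp_force': 0.0, 'gripper_width': 0.9985518032731578}
```

View pics/top0.png

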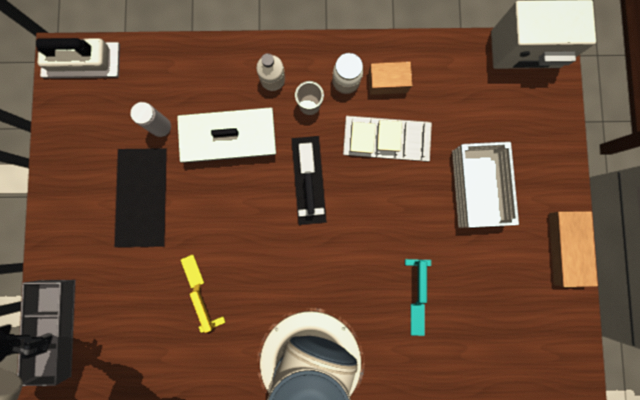

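View pics/side0.png

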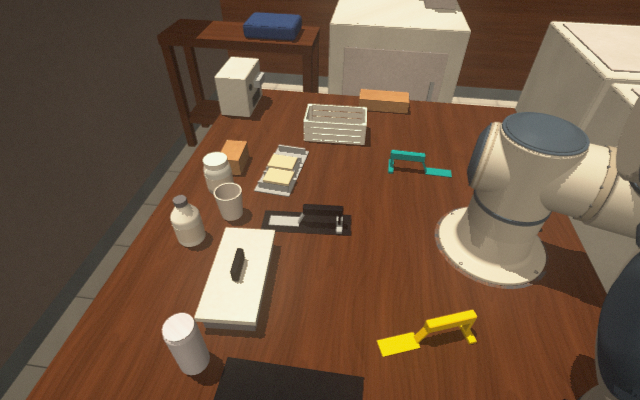

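The job objects are the cover at top (226,135), the lifter at (308,178), the rack at (388,138) with slabs at (363,137) and (390,137), and the mat at (140,197). Possible mix-ups:
- **Lifter:** yellow at (200,295) and turquoise at (418,295). The black-handled steel one on the strip at (308,178) fits the description.
- **Cover:** the white box with a black handle at (75,50). The one over the tray at (226,135) fits.

Next I'll measure, with a close crop to check.

```bash
cat > h.py <<'E'
from workcell import ctrl,cams,close_job
import cv2,numpy as np
from scipy.spatial.transform import Rotation as Ro
def cloud(c):
    z=c["z_map"].astype(float); v,u=np.mgrid[:400,:640]
    P=np.stack([(u-c["cx"])/c["fx"]*z,(v-c["cy"])/c["fy"]*z,z],-1)
    return np.where(z[...,None]>0,(P-c["t"])@c["R"],np.nan)
def plane(c,uv,h):
    uv=np.asarray(uv,float).reshape(-1,2)
    d=np.c_[(uv[:,0]-c["cx"])/c["fx"],(uv[:,1]-c["cy"])/c["fy"],np.ones(len(uv))]@c["R"]
    o=-c["R"].T@c["t"]; return (o+d*((h-o[2])/d[:,2])[:,None])[:,:2]
def rect(c,mask,h,name="",roi=None,box=None):
    """largest blob of mask -> (centre mm, (short,long) mm, angle of LONG side from world y, deg) on plane h"""
    m=mask.astype(np.uint8)*255
    if roi is not None:
        k=np.zeros_like(m); a,b,x,y=roi; k[b:y,a:x]=255; m&=k
    cs,_=cv2.findContours(m,cv2.RETR_EXTERNAL,cv2.CHAIN_APPROX_NONE)
    q=max(cs,key=cv2.contourArea)
    p=plane(c,q.reshape(-1,2),h)*1000
    (cx,cy),(w,l),a=cv2.minAreaRect(p.astype(np.float32))
    B=cv2.boxPoints(((cx,cy),(w,l),a)); e=[B[1]-B[0],B[2]-B[1]]
    e=max(e,key=np.linalg.norm); e=e if e[1]>0 else -e
    r=(round(cx,1),round(cy,1)),tuple(round(float(s),1) for s in sorted((w,l))),round(float(np.degrees(np.arctan2(-e[0],e[1]))),2)
    if name:print(name,*r)
    return r
def hsv(c): return cv2.cvtColor(c["pixels"],cv2.COLOR_RGB2HSV)
E
python3 - <<'E'
from h import *
import pickle
c=pickle.load(open("pics/top0.pkl","rb")); s=pickle.load(open("pics/side0.pkl","rb"))
for n,c_ in(("top",c),("side",s)):
    H=hsv(c_);P=cloud(c_);S,V=H[...,1],H[...,2]
    Z=P[...,2];X=P[...,0];Y=P[...,1]
    print(n,"table z",np.nanmedian(Z[(H[...,0]<15)&(S>120)&(X>.3)&(X<.8)&(abs(Y)<.4)]))
    def box(x0,x1,y0,y1):return (X>x0)&(X<x1)&(Y>y0)&(Y<y1)
    w=(S<60)&(V>130)
    b=(Z>.046)&(Z<.064)&box(.4,.62,.05,.42); rect(c_,cv2.morphologyEx(b.astype(np.uint8),cv2.MORPH_CLOSE,np.ones((9,9))),.054,"cover")
    rect(c_,(Z>.08)&(Z<.11)&box(.4,.62,.15,.3),.09,"grip")
    b=(Z>.03)&(Z<.046)&box(.4,.65,-.35,-.05); 
    cs,_=cv2.findContours(b.astype(np.uint8),0,2)
    print("slabs area",[cv2.contourArea(q) for q in cs if cv2.contourArea(q)>50])
    rect(c_,b,.038,"slabs")
    b=(Z>-.01)&(Z<.046)&box(.4,.65,-.36,-.05)&~((H[...,0]<20)&(S>110))&(V>90)
    rect(c_,b,.026,"rack")
    rect(c_,(V<60)&box(.2,.65,.3,.6)&(Z<.02),.002,"mat")
    b=(((V<70))|(S<60))&box(.3,.65,-.06,.07); rect(c_,cv2.morphologyEx(b.astype(np.uint8),cv2.MORPH_CLOSE,np.ones((5,5))),.002,"strip")
    rect(c_,(Z>.055)&(Z<.075)&box(.3,.65,-.06,.07),.065,"handle")
    rect(c_,w&(Z<.02)&box(.45,.65,-.06,.07),.005,"blade")
c=c["pixels"]; cv2.imwrite("pics/crop0.png",cv2.resize(c[95:255,120:440,::-1],None,fx=2.5,fy=2.5,interpolation=cv2.INTER_CUBIC))
E
```

```text
top table z 0.0006001266518446051
cover (583.6, 223.2) (72.8, 263.3) 0.26
grip (613.5, 223.8) (13.6, 69.1) 0.35
slabs area [588.5, 616.5]
slabs (609.6, -151.7) (64.2, 83.0) 84.18
rack (605.0, -223.0) (106.1, 245.3) -4.62
mat (478.3, 474.2) (142.5, 322.3) 89.17
strip (498.6, -0.9) (79.3, 250.1) -85.85
handle (453.7, -1.9) (19.9, 108.8) -85.52
blade (561.9, 4.9) (38.4, 86.1) -86.17
side table z -0.0011508866981654394
cover (591.6, 224.4) (73.4, 264.3) 4.14
grip (614.5, 228.8) (10.9, 71.4) 1.92
slabs area [637.5]
slabs (607.7, -184.0) (82.9, 150.4) -0.05
rack (606.0, -202.2) (106.7, 254.6) -4.97
mat (458.3, 446.1) (81.7, 281.6) -89.65
strip (499.8, -17.7) (116.7, 244.2) -86.26
handle (454.0, 2.9) (29.3, 108.7) -85.76
blade (563.2, 6.4) (37.5, 84.3) -85.71
```

View pics/crop0.png

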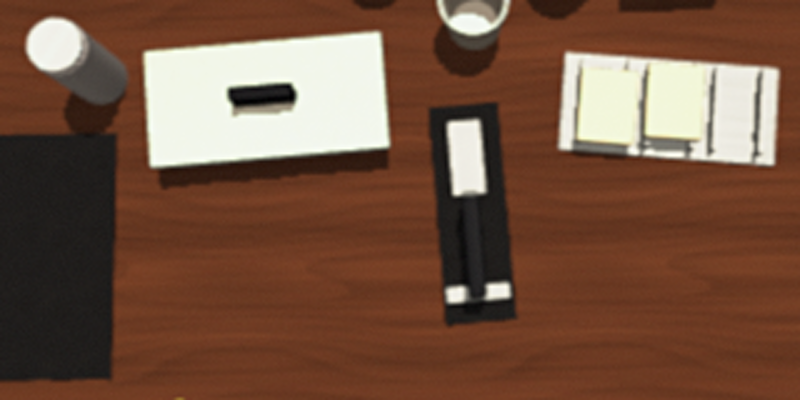

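The crop shows the cover with its black grip at crop (262,96), the steel-bladed lifter at (468,200) and the rack with two slabs at (608,105) and (675,100). The right-hand bay is empty. I'll refine the cover and mat measurements with better bounds.

```bash
python3 - <<'E'
from h import *
import pickle
for n in("top","side"):
    c=pickle.load(open(f"pics/{n}0.pkl","rb"))
    H=hsv(c);P=cloud(c);S,V=H[...,1],H[...,2];X,Y,Z=np.moveaxis(P,-1,0)
    def box(x0,x1,y0,y1):return (X>x0)&(X<x1)&(Y>y0)&(Y<y1)
    print(n);cl=lambda b,k=15:cv2.morphologyEx(b.astype(np.uint8),cv2.MORPH_CLOSE,np.ones((k,k)))
    rect(c,cl((Z>.044)&(Z<.064)&box(.5,.72,.07,.37),15),.054,"cover")
    b=(Z>.075)&(Z<.11)&box(.5,.72,.15,.3)&(V<110);p=P[b]*1000;print("grip z",np.nanpercentile(p[:,2],[5,50,95]),p.mean(0),(p.min(0)+p.max(0))/2)
    rect(c,b,.09,"grip")
    b=(Z>.03)&(Z<.046)&box(.4,.65,-.35,-.05)
    k,l,st,_=cv2.connectedComponentsWithStats(b.astype(np.uint8))
    for i in range(1,k):
        if st[i,4]>100: rect(c,l==i,.038,"slab")
    if n=="top":rect(c,(V<70)&(S<120)&box(.2,.62,.35,.53)&(Z<.012),.002,"mat")
    for nm,x0,x1,y0,y1 in(("can",.5,.72,.36,.52),("cup",.62,.78,-.06,.06)):
        b=(Z>.07)&box(x0,x1,y0,y1);print(nm,np.nanpercentile(P[b],[2,98],axis=0).round(3).tolist())
E
```

```text
top
cover (618.7, 224.3) (130.6, 260.9) 4.37
grip z [79.73978726 89.08905713 94.25893488] [617.16252549 222.38991641  88.52972881] [617.47535601 222.96784149  85.80485859]
grip (616.7, 222.3) (17.2, 66.9) 3.46
slab (609.6, -151.7) (64.2, 83.0) 84.18
slab (612.3, -226.4) (64.4, 80.3) 85.32
mat (456.2, 468.4) (126.1, 278.4) 89.72
can [[0.628, 0.394, 0.074], [0.68, 0.446, 0.144]]
cup [[0.681, -0.041, 0.071], [0.753, 0.032, 0.089]]
side
cover (619.1, 226.7) (130.4, 264.8) 4.28
grip z [77.41329824 88.13840804 90.32155141] [618.62502777 229.20214998  86.54932811] [620.47850349 224.60508461  83.2991291 ]
grip (617.3, 230.4) (19.3, 78.6) 4.32
slab (607.7, -184.0) (82.9, 150.4) -0.05
can [[0.629, 0.4, 0.073], [0.681, 0.452, 0.141]]
cup [[0.683, -0.04, 0.07], [0.753, 0.032, 0.086]]
```

Emit:
apply_moves --moves '[{"translation": [481, -384, -20], "dr": [0, 0, -1.274], "hand": 85}, {"translation": [481, -384, -20], "dr": [0, 0, -1.274], "hand": 85}, {"translation": [481, -384, -20], "dr": [0, 0, -1.274], "hand": 85}, {"translation": [481, -384, -20], "dr": [0, 0, -1.274], "hand": 85}, {"translation": [481, -384, -20], "dr": [0, 0, -1.274], "hand": 85}, {"translation": [481, -384, -20], "dr": [0, 0, -1.274], "hand": 85}, {"translation": [481, -384, -20], "dr": [0, 0, -1.274], "hand": 85}, {"translation": [481, -384, -20], "dr": [0, 0, -1.274], "hand": 85}, {"translation": [481, -384, -20], "dr": [0, 0, -1.274], "hand": 85}, {"translation": [481, -384, -20], "dr": [0, 0, -1.274], "hand": 85}]'

```text
t: 1.1
tool_pos: [0.5293, 0.2962, 0.2335]
tool_rot: [-2.14, -2.299, 0.001]
force: [-0.2, 0.5, -0.2]
gripper_width: 0.994
grasp_force: 0.0
```

Emit:
apply_moves --moves '[{"translation": [40, -32, 0], "dr": [0, 0, 0.004], "hand": 85}, {"translation": [80, -64, 0], "dr": [0, 0, 0.004], "hand": 85}, {"translation": [85, -68, 0], "dr": [0, 0, 0.004], "hand": 85}, {"translation": [85, -68, 0], "dr": [0, 0, 0.004], "hand": 85}, {"translation": [85, -68, 0], "dr": [0, 0, 0.004], "hand": 85}, {"translation": [85, -68, 0], "dr": [0, 0, 0.004], "hand": 85}]'

```text
t: 1.7
tool_pos: [0.6118, 0.231, 0.2337]
tool_rot: [-2.13, -2.309, 0.001]
force: [0.0, 0.7, 0.0]
gripper_width: 0.998
grasp_force: 0.0
```

```bash
cat > cov.py <<'E'
from h import *
import sys
o=ctrl.get_obs();print(o["tool_pos"].round(4),o["tool_rot"].round(4))
for n in("top","side"):
    c=cams.camera(n);H=hsv(c);P=cloud(c);S,V=H[...,1],H[...,2];X,Y,Z=np.moveaxis(P,-1,0)
    b=(Z>.044)&(Z<.062)&(X>.5)&(X<.75)&(Y>.07)&(Y<.38)
    b=cv2.morphologyEx(b.astype(np.uint8),cv2.MORPH_CLOSE,np.ones((15,15)))
    rect(c,b,.054,n+" cover")
E
python3 cov.py
```

```text
[0.6118 0.231  0.2337] [-2.1300e+00 -2.3086e+00  6.0000e-04]
top cover (622.4, 171.2) (130.6, 154.1) 4.32
side cover (619.3, 226.8) (129.9, 265.0) 4.29
```

Emit:
apply_moves --moves '[{"translation": [7, -6, -40], "dr": [0, 0, -0.004], "hand": 85}, {"translation": [7, -6, -80], "dr": [0, 0, -0.004], "hand": 85}, {"translation": [7, -6, -120], "dr": [0, 0, -0.004], "hand": 85}, {"translation": [7, -6, -145], "dr": [0, 0, -0.004], "hand": 85}, {"translation": [7, -6, -155], "dr": [0, 0, -0.004], "hand": 85}, {"translation": [7, -6, -155], "dr": [0, 0, -0.004], "hand": 0}, {"translation": [7, -6, -155], "dr": [0, 0, -0.004], "hand": 0}, {"translation": [7, -6, -155], "dr": [0, 0, -0.004], "hand": 0}, {"translation": [7, -6, -155], "dr": [0, 0, -0.004], "hand": 0}, {"translation": [7, -6, -155], "dr": [0, 0, -0.004], "hand": 0}]'

```text
t: 2.8
tool_pos: [0.6206, 0.2241, 0.08]
tool_rot: [2.136, 2.302, 0.003]
force: [-0.2, -0.2, 7.9]
gripper_width: 0.175
grasp_force: 58.7
```

Emit:
apply_moves --moves '[{"translation": [0, 0, 0], "dr": [0, 0, 0], "hand": 0}, {"translation": [0, 0, 0], "dr": [0, 0, 0], "hand": 0}, {"translation": [0, 0, 0], "dr": [0, 0, 0], "hand": 0}, {"translation": [0, 0, 5], "dr": [0, 0, 0], "hand": 0}]'

```text
t: 3.2
tool_pos: [0.6199, 0.2238, 0.0839]
tool_rot: [-2.137, -2.303, 0.0]
force: [-0.4, 0.2, -1.9]
gripper_width: 0.178
grasp_force: 58.6
```

Emit:
apply_moves --moves '[{"translation": [0, 0, 10], "dr": [0, 0, 0], "hand": 0}, {"translation": [0, 0, 25], "dr": [0, 0, 0], "hand": 0}, {"translation": [0, 0, 45], "dr": [0, 0, 0], "hand": 0}, {"translation": [0, 0, 70], "dr": [0, 0, 0], "hand": 0}, {"translation": [0, 0, 95], "dr": [0, 0, 0], "hand": 0}, {"translation": [0, 0, 120], "dr": [0, 0, 0], "hand": 0}, {"translation": [0, 0, 140], "dr": [0, 0, 0], "hand": 0}, {"translation": [0, 0, 155], "dr": [0, 0, 0], "hand": 0}, {"translation": [0, 0, 160], "dr": [0, 0, 0], "hand": 0}]'

```text
t: 4.1
tool_pos: [0.6206, 0.2241, 0.2467]
tool_rot: [2.135, 2.302, 0.005]
force: [0.4, -0.4, -2.3]
gripper_width: 0.174
grasp_force: 58.7
```

Emit:
apply_moves --moves '[{"translation": [-10, 15, 0], "dr": [0, 0, 0.09], "hand": 0}, {"translation": [-25, 40, 0], "dr": [0, 0, 0.22], "hand": 0}, {"translation": [-42, 68, 0], "dr": [0, 0, 0.36], "hand": 0}, {"translation": [-60, 95, 0], "dr": [0, 0, 0.5], "hand": 0}, {"translation": [-77, 120, 0], "dr": [0, 0, 0.64], "hand": 0}, {"translation": [-94, 145, 0], "dr": [0, 0, 0.78], "hand": 0}, {"translation": [-110, 170, 0], "dr": [0, 0, 0.92], "hand": 0}, {"translation": [-126, 195, 0], "dr": [0, 0, 1.06], "hand": 0}, {"translation": [-142, 218, 0], "dr": [0, 0, 1.2], "hand": 0}, {"translation": [-152, 235, 0], "dr": [0, 0, 1.32], "hand": 0}]'

```text
t: 5.1
tool_pos: [0.4665, 0.4601, 0.2437]
tool_rot: [-0.265, -3.13, 0.0]
force: [0.5, -0.1, -3.4]
gripper_width: 0.177
grasp_force: 58.7
```

Emit:
apply_moves --moves '[{"translation": [-6, 10, 0], "dr": [0, 0, 0.09], "hand": 0}, {"translation": [-10, 15, 0], "dr": [0, 0, 0.15], "hand": 0}, {"translation": [-12, 17, 0], "dr": [0, 0, 0.175], "hand": 0}, {"translation": [-12, 17, 0], "dr": [0, 0, 0.175], "hand": 0}, {"translation": [-12, 17, 0], "dr": [0, 0, 0.175], "hand": 0}]'

```text
t: 5.6
tool_pos: [0.4562, 0.4755, 0.2437]
tool_rot: [-0.004, -3.142, 0.0]
force: [0.1, -0.4, -2.8]
gripper_width: 0.176
grasp_force: 58.7
```

```bash
cat > mat.py <<'E'
from h import *
o=ctrl.get_obs();print(o["tool_pos"].round(4),o["tool_rot"].round(3))
E
python3 - <<'E'
from h import *
o=ctrl.get_obs();print(o["tool_pos"].round(4),o["tool_rot"].round(3))
c=cams.camera("top");H=hsv(c);P=cloud(c);S,V=H[...,1],H[...,2];X,Y,Z=np.moveaxis(P,-1,0)
cv2.imwrite("pics/t1.png",c["pixels"][70:330,60:460,::-1].repeat(2,0).repeat(2,1))
b=(S<70)&(Z>.04)&(Z<.056)&(X>.5)&(X<.72)&(Y>.07)&(Y<.38)
rect(c,cv2.morphologyEx(b.astype(np.uint8),cv2.MORPH_CLOSE,np.ones((45,45))),.05,"tray rim")
E
```

```text
[0.4562 0.4755 0.2437] [-0.004 -3.142  0.   ]
tray rim (617.9, 223.2) (113.7, 244.1) 3.96
```

View pics/t1.png

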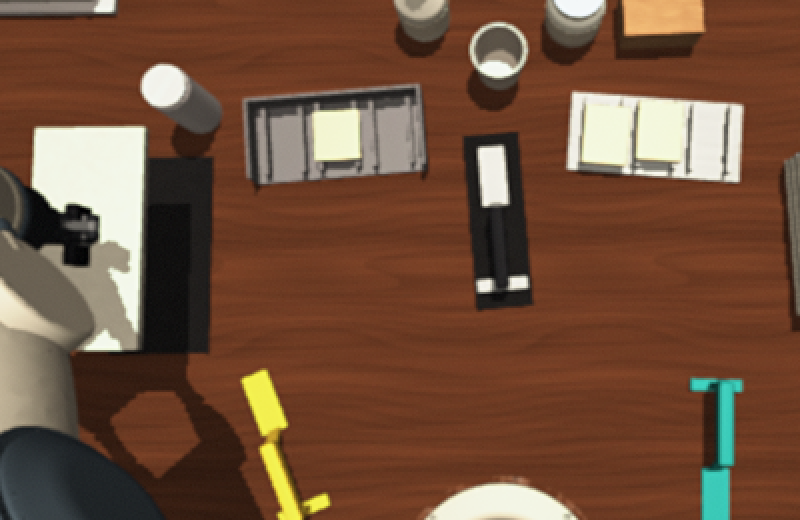

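The tray is open with the worn slab at crop (336,135) in the middle bay. The cover is held over the mat, so I'll lower it.

Emit:
apply_moves --moves '[{"translation": [0, 0, -20], "dr": [0, 0, 0], "hand": 0}, {"translation": [0, 0, -50], "dr": [0, 0, 0], "hand": 0}, {"translation": [0, 0, -85], "dr": [0, 0, 0], "hand": 0}, {"translation": [0, 0, -120], "dr": [0, 0, 0], "hand": 0}, {"translation": [0, 0, -150], "dr": [0, 0, 0], "hand": 0}, {"translation": [0, 0, -175], "dr": [0, 0, 0], "hand": 0}, {"translation": [0, 0, -190], "dr": [0, 0, 0], "hand": 0}, {"translation": [0, 0, -196], "dr": [0, 0, 0], "hand": 0}, {"translation": [0, 0, -199], "dr": [0, 0, 0], "hand": 0}, {"translation": [0, 0, -200], "dr": [0, 0, 0], "hand": 0}]'

```text
t: 6.65
tool_pos: [0.4565, 0.4763, 0.0445]
tool_rot: [0.002, 3.141, 0.001]
force: [-0.1, -0.3, -2.6]
gripper_width: 0.178
grasp_force: 58.7
```

Emit:
apply_moves --moves '[{"translation": [0, 0, -1], "dr": [0, 0, 0], "hand": 0}, {"translation": [0, 0, -2], "dr": [0, 0, 0], "hand": 0}, {"translation": [0, 0, -2], "dr": [0, 0, 0], "hand": 0}]'

```text
t: 6.95
tool_pos: [0.4562, 0.476, 0.0421]
tool_rot: [0.001, 3.141, 0.001]
force: [0.2, 0.0, -3.2]
gripper_width: 0.177
grasp_force: 58.7
```

Emit:
apply_moves --moves '[{"translation": [0, 0, -1], "dr": [0, 0, 0], "hand": 0}, {"translation": [0, 0, -2], "dr": [0, 0, 0], "hand": 0}, {"translation": [0, 0, -2], "dr": [0, 0, 0], "hand": 0}]'

```text
t: 7.25
tool_pos: [0.4562, 0.4761, 0.0419]
tool_rot: [0.001, 3.141, 0.001]
force: [-7.8, -8.4, 28.4]
gripper_width: 0.18
grasp_force: 63.2
```

Emit:
apply_moves --moves '[{"translation": [0, 0, 1], "dr": [0, 0, 0], "hand": 85}, {"translation": [0, 0, 1], "dr": [0, 0, 0], "hand": 85}, {"translation": [0, 0, 1], "dr": [0, 0, 0], "hand": 85}, {"translation": [0, 0, 1], "dr": [0, 0, 0], "hand": 85}, {"translation": [0, 0, 1], "dr": [0, 0, 0], "hand": 85}, {"translation": [0, 0, 20], "dr": [0, 0, 0], "hand": 85}, {"translation": [0, 0, 60], "dr": [0, 0, 0], "hand": 85}, {"translation": [0, 0, 110], "dr": [0, 0, 0], "hand": 85}, {"translation": [0, 0, 160], "dr": [0, 0, 0], "hand": 85}, {"translation": [0, 0, 180], "dr": [0, 0, 0], "hand": 85}]'

```text
t: 8.25
tool_pos: [0.4572, 0.477, 0.2249]
tool_rot: [0.001, 3.137, 0.006]
force: [0.5, -0.7, -1.0]
gripper_width: 0.996
grasp_force: 0.0
```

Emit:
apply_moves --moves '[{"translation": [3, -30, 0], "dr": [0, 0, 0.01], "hand": 85}, {"translation": [5, -70, 0], "dr": [0, 0, 0.02], "hand": 85}, {"translation": [8, -115, 0], "dr": [0, 0, 0.03], "hand": 85}, {"translation": [10, -160, 0], "dr": [0, 0, 0.04], "hand": 85}, {"translation": [12, -200, 0], "dr": [0, 0, 0.05], "hand": 85}, {"translation": [15, -240, 0], "dr": [0, 0, 0.06], "hand": 85}, {"translation": [18, -270, 0], "dr": [0, 0, 0.07], "hand": 85}, {"translation": [20, -285, 0], "dr": [0, 0, 0.072], "hand": 85}, {"translation": [20, -290, 0], "dr": [0, 0, 0.072], "hand": 85}, {"translation": [20, -290, 0], "dr": [0, 0, 0.072], "hand": 85}]'

```text
t: 9.25
tool_pos: [0.4761, 0.1857, 0.2198]
tool_rot: [-0.11, 3.14, 0.0]
force: [1.2, 0.9, 0.3]
gripper_width: 0.991
grasp_force: 0.0
```

```bash
cat > scene.py <<'E'
from h import *
import sys
o=ctrl.get_obs();print(o["tool_pos"].round(4),o["tool_rot"].round(4))
for n in("top","side"):
    c=cams.camera(n);H=hsv(c);P=cloud(c);S,V=H[...,1],H[...,2];X,Y,Z=np.moveaxis(P,-1,0)
    box=lambda x0,x1,y0,y1:(X>x0)&(X<x1)&(Y>y0)&(Y<y1)
    print(n)
    def t(*a):
        try: rect(*a)
        except ValueError: print(a[3],"none")
    t(c,(Z>.055)&(Z<.075)&box(.3,.7,-.09,.07),.065,"handle")
    t(c,(S<70)&(V>100)&(Z<.02)&box(.5,.7,-.08,.08),.003,"blade")
    b=(S>25)&(S<90)&(H[...,0]>22)&(H[...,0]<40)&(V>150)&box(.45,.72,-.36,.36)&(Z>.02)&(Z<.07)
    k,l,st,_=cv2.connectedComponentsWithStats(b.astype(np.uint8))
    for i in range(1,k):
        if st[i,4]>120:
            z=np.nanmedian(Z[l==i]);rect(c,l==i,z,f"slab z={z*1000:.1f}")
    if len(sys.argv)>1 and n==sys.argv[1]:
        u0,v0,u1,v1=map(int,sys.argv[3:7]);cv2.imwrite(f"pics/{sys.argv[2]}.png",cv2.resize(c["pixels"][v0:v1,u0:u1,::-1],None,fx=2.5,fy=2.5,interpolation=cv2.INTER_CUBIC))
E
python3 scene.py
python3 - <<'E'
from h import *
c=cams.camera("top");P=cloud(c);H=hsv(c);X,Y,Z=np.moveaxis(P,-1,0)
box=lambda x0,x1,y0,y1:(X>x0)&(X<x1)&(Y>y0)&(Y<y1)
rect(c,(Z>.009)&(Z<.024)&box(.2,.62,.37,.6)&(H[...,1]<70),.016,"cover")
E
```

```text
[0.4761 0.1857 0.2198] [-1.1020e-01  3.1396e+00  1.0000e-04]
top
handle (453.7, -1.9) (19.9, 108.8) -85.52
blade (562.2, 5.0) (40.5, 87.7) -85.57
slab z=38.2 (611.8, -152.2) (63.7, 84.6) 84.18
slab z=38.2 (615.4, -227.1) (64.5, 83.7) 86.2
side
handle (449.2, 3.0) (30.1, 99.1) -85.84
blade (571.5, 4.6) (40.7, 71.9) -85.62
slab z=36.7 (614.3, -152.2) (61.4, 79.5) 84.47
slab z=30.9 (618.2, 223.8) (62.0, 67.5) -87.0
cover (454.1, 504.7) (72.7, 255.7) 89.95
```

Emit:
apply_moves --moves '[{"translation": [1, -30, 0], "dr": [0, 0, 0.003], "hand": 85}, {"translation": [1, -70, -20], "dr": [0, 0, 0.003], "hand": 85}, {"translation": [1, -110, -40], "dr": [0, 0, 0.003], "hand": 85}, {"translation": [1, -150, -60], "dr": [0, 0, 0.003], "hand": 85}, {"translation": [1, -175, -70], "dr": [0, 0, 0.003], "hand": 85}, {"translation": [1, -186, -80], "dr": [0, 0, 0.003], "hand": 85}, {"translation": [1, -186, -110], "dr": [0, 0, 0.003], "hand": 85}, {"translation": [1, -186, -140], "dr": [0, 0, 0.003], "hand": 85}, {"translation": [1, -186, -160], "dr": [0, 0, 0.003], "hand": 85}, {"translation": [1, -186, -166], "dr": [0, 0, 0.003], "hand": 85}]'

```text
t: 10.4
tool_pos: [0.4764, 0.001, 0.052]
tool_rot: [0.118, -3.137, -0.001]
force: [-0.1, -0.4, 0.5]
gripper_width: 0.995
grasp_force: 0.0
```

```bash
python3 scene.py side s1 200 150 420 270
```

```text
[0.4764 0.001  0.052 ] [ 1.180e-01 -3.137e+00 -8.000e-04]
top
handle (688.9, -4.1) (14.0, 57.5) -0.71
blade (536.7, -62.8) (0.0, 0.0) 180.0
slab z=38.4 (616.8, -227.6) (62.8, 85.0) 85.13
slab z=38.6 (612.8, -152.6) (63.4, 85.2) 84.79
slab z=32.2 (617.6, 223.4) (63.6, 71.1) -87.29
side
handle (432.2, 1.4) (29.4, 64.9) -85.31
blade (563.1, -0.6) (48.6, 89.1) -85.51
slab z=36.6 (617.3, -230.2) (68.0, 77.9) 85.45
slab z=36.8 (613.8, -151.5) (60.2, 79.1) 83.96
slab z=30.9 (618.6, 223.7) (61.4, 66.8) -87.23
```

View pics/s1.png

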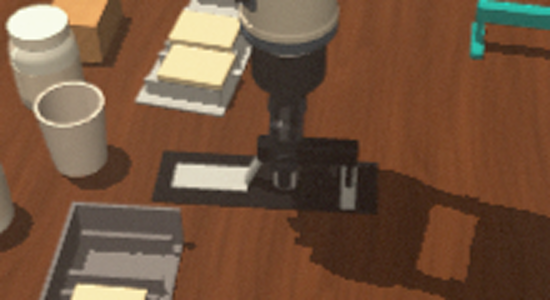

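The fingers straddle the black handle at crop (285,160), with the blade in front, so I'll close on it and lift slightly.

Emit:
apply_moves --moves '[{"translation": [0, -1, 1], "dr": [0, 0, 0], "hand": 0}, {"translation": [0, -1, 1], "dr": [0, 0, 0], "hand": 0}, {"translation": [0, -1, 1], "dr": [0, 0, 0], "hand": 0}, {"translation": [0, -1, 1], "dr": [0, 0, 0], "hand": 0}, {"translation": [0, -1, 1], "dr": [0, 0, 0], "hand": 0}, {"translation": [0, -1, 1], "dr": [0, 0, 0], "hand": 0}, {"translation": [0, -1, 1], "dr": [0, 0, 0], "hand": 0}]'

```text
t: 11.2
tool_pos: [0.4772, -0.0012, 0.0552]
tool_rot: [-0.116, 3.139, -0.0]
force: [-1.8, -0.3, 9.3]
gripper_width: 0.223
grasp_force: 58.4
```

Emit:
apply_moves --moves '[{"translation": [0, 0, 5], "dr": [0, 0, 0], "hand": 0}, {"translation": [0, 0, 15], "dr": [0, 0, 0], "hand": 0}, {"translation": [0, 0, 30], "dr": [0, 0, 0], "hand": 0}, {"translation": [0, 0, 50], "dr": [0, 0, 0], "hand": 0}, {"translation": [-20, 0, 70], "dr": [0, 0, 0], "hand": 0}, {"translation": [-50, 0, 90], "dr": [0, 0, 0], "hand": 0}, {"translation": [-80, 0, 100], "dr": [0, 0, 0], "hand": 0}, {"translation": [-100, 0, 100], "dr": [0, 0, 0], "hand": 0}, {"translation": [-100, 0, 100], "dr": [0, 0, 0], "hand": 0}, {"translation": [-100, 0, 100], "dr": [0, 0, 0], "hand": 0}]'

```text
t: 12.2
tool_pos: [0.3774, -0.0012, 0.1554]
tool_rot: [-0.116, 3.138, -0.0]
force: [0.5, -0.0, -2.1]
gripper_width: 0.223
grasp_force: 58.9
```

```bash
python3 - <<'E'
from h import *
o=ctrl.get_obs();print(o["tool_pos"].round(4),o["tool_rot"].round(4),o["force"].round(1))
import pickle
cl=lambda b,k=9:cv2.morphologyEx(b.astype(np.uint8),cv2.MORPH_CLOSE,np.ones((k,k)))
for n in("top","side"):
    c=cams.camera(n); pickle.dump(c,open(f"pics/{n}1.pkl","wb"))
    H=hsv(c);P=cloud(c);S,V=H[...,1],H[...,2];X,Y,Z=np.moveaxis(P,-1,0)
    box=lambda x0,x1,y0,y1:(X>x0)&(X<x1)&(Y>y0)&(Y<y1)
    print(n)
    rect(c,cl((Z>.015)&(Z<.046)&box(.5,.7,-.37,-.06)),.026,"rack")
    b=(Z>-.01)&(Z<.046)&box(.45,.72,-.37,-.06)&((S<90)&(V>80)); rect(c,cl(b),.004,"rackbase")
    rect(c,cl((S<90)&(Z>.003)&(Z<.060)&box(.5,.72,.07,.38),25),.05,"tray")
    b=(V<80)&(S<150)&(Z<.012)&box(.3,.68,-.07,.07);rect(c,cl(b),.002,"strip")
    # lifter blade now at TCP-49
    x,y,z=o["tool_pos"]
    b=(S<80)&(V>90)&(Z>z-.065)&(Z<z-.035)&box(x+.03,x+.2,y-.06,y+.06);rect(c,b,z-.049,"blade")
    print(np.nanmedian(Z[b])-z)
    # rib lines: dark/brightness profile saved
c=pickle.load(open("pics/top1.pkl","rb"))["pixels"];cv2.imwrite("pics/t2.png",cv2.resize(c[95:175,170:450,::-1],None,fx=2.8,fy=2.8,interpolation=cv2.INTER_CUBIC))
E
```

```text
[ 0.3774 -0.0012  0.1554] [-1.1610e-01  3.1382e+00 -4.0000e-04] [ 0.5 -0.  -2.1]
top
rack (615.9, -199.8) (99.5, 158.7) -5.13
rackbase (615.3, -227.1) (117.1, 248.6) -5.15
tray (613.7, 221.7) (123.8, 247.6) 4.24
strip (551.6, 3.1) (79.3, 144.5) -85.55
blade (488.7, 8.0) (31.4, 33.7) -0.66
-0.04972951975848329
side
rack (614.8, -218.6) (98.9, 223.6) -4.81
rackbase (617.6, -231.0) (118.1, 261.6) -4.97
tray (613.5, 235.7) (121.6, 268.3) 4.2
strip (463.5, 2.7) (105.1, 327.5) 87.89
blade (459.6, 8.7) (38.4, 89.5) -85.95
-0.051571231227690806
```

View pics/t2.png

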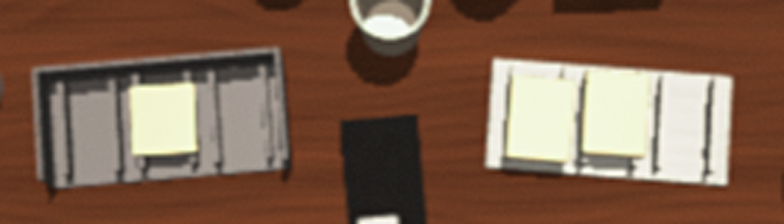

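The rib layout is clear: the tray's worn slab is at crop (163,120), and the rack's empty bay is at crop (682,130). I'll take the worn slab to that empty bay first.

Emit:
apply_moves --moves '[{"translation": [5, 20, 0], "dr": [0, 0, 0], "hand": 0}, {"translation": [12, 55, 0], "dr": [0, 0, 0], "hand": 0}, {"translation": [22, 95, 0], "dr": [0, 0, 0], "hand": 0}, {"translation": [30, 135, 0], "dr": [0, 0, 0], "hand": 0}, {"translation": [38, 170, -10], "dr": [0, 0, 0], "hand": 0}, {"translation": [44, 200, -30], "dr": [0, 0, 0], "hand": 0}, {"translation": [46, 210, -60], "dr": [0, 0, 0], "hand": 0}, {"translation": [46, 210, -82], "dr": [0, 0, 0], "hand": 0}, {"translation": [46, 210, -89], "dr": [0, 0, 0], "hand": 0}, {"translation": [46, 210, -89], "dr": [0, 0, 0], "hand": 0}]'

```text
t: 13.3
tool_pos: [0.4229, 0.2088, 0.065]
tool_rot: [0.116, -3.138, 0.001]
force: [-0.3, -0.4, -1.9]
gripper_width: 0.225
grasp_force: 59.0
```

```bash
cat > bl.py <<'E'
from h import *
import sys
o=ctrl.get_obs();p=o["tool_pos"];r=o["tool_rot"];yaw=2*np.degrees(np.arctan2(r[1],r[0]))-180
yaw=(yaw+90)%180-90
print("tcp",(p*1000).round(1),"liftyaw",yaw.round(2),"tilt",np.degrees(np.arccos(-Ro.from_rotvec(r).as_matrix()[2,2])).round(2))
for n in("top","side"):
    c=cams.camera(n);H=hsv(c);P=cloud(c);S,V=H[...,1],H[...,2]
    a=np.radians(yaw);D=(P-p);L=D[...,0]*np.cos(a)+D[...,1]*np.sin(a);W=-D[...,0]*np.sin(a)+D[...,1]*np.cos(a);h=D[...,2]
    b=(L>.02)&(L<.14)&(abs(W)<.026)&(h>-.058)&(h<-.04)&(S<90)&(V>70)
    q=np.c_[L[b],W[b],h[b]]*1000
    if len(q)>50: print(n,"blade L,W,h 2/50/98%",np.percentile(q,[2,50,98],axis=0).round(1).tolist())
    if len(sys.argv)>1 and sys.argv[1]==n:
        u0,v0,u1,v1=map(int,sys.argv[3:7]);cv2.imwrite(f"pics/{sys.argv[2]}.png",cv2.resize(c["pixels"][v0:v1,u0:u1,::-1],None,fx=3,fy=3,interpolation=cv2.INTER_CUBIC))
E
python3 bl.py top t3 165 95 335 255
```

```text
tcp [422.9 208.8  65. ] liftyaw 4.25 tilt 0.11
top blade L,W,h 2/50/98% [[91.3, -17.4, -56.2], [114.8, -11.5, -50.1], [138.8, 1.6, -46.5]]
side blade L,W,h 2/50/98% [[44.6, -17.5, -53.6], [85.4, 1.5, -50.7], [125.6, 18.2, -46.7]]
```

View pics/t3.png

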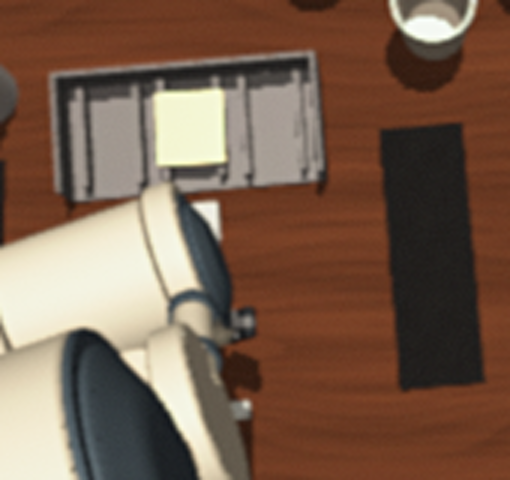

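The blade tip at crop (210,220) lines up with the bay under the worn slab at (190,128). Sliding in.

Emit:
apply_moves --moves '[{"translation": [10, 1, 0], "dr": [0, 0, 0], "hand": 0}, {"translation": [22, 2, 0], "dr": [0, 0, 0], "hand": 0}, {"translation": [35, 3, 0], "dr": [0, 0, 0], "hand": 0}, {"translation": [48, 4, 0], "dr": [0, 0, 0], "hand": 0}, {"translation": [61, 5, 0], "dr": [0, 0, 0], "hand": 0}, {"translation": [74, 6, 0], "dr": [0, 0, 0], "hand": 0}, {"translation": [87, 7, 0], "dr": [0, 0, 0], "hand": 0}, {"translation": [99, 8, 0], "dr": [0, 0, 0], "hand": 0}, {"translation": [107, 8.5, 0], "dr": [0, 0, 0], "hand": 0}, {"translation": [110, 9, 0], "dr": [0, 0, 0], "hand": 0}]'

```text
t: 14.4
tool_pos: [0.5343, 0.2179, 0.066]
tool_rot: [-0.116, 3.138, 0.0]
force: [-0.4, 0.2, -1.4]
gripper_width: 0.224
grasp_force: 59.0
```

Emit:
apply_moves --moves '[{"translation": [0, 0, 4], "dr": [0, 0, 0], "hand": 0}, {"translation": [0, 0, 8], "dr": [0, 0, 0], "hand": 0}, {"translation": [0, 0, 11], "dr": [0, 0, 0], "hand": 0}, {"translation": [0, 0, 14], "dr": [0, 0, 0], "hand": 0}, {"translation": [0, 0, 18], "dr": [0, 0, 0], "hand": 0}, {"translation": [0, 0, 24], "dr": [0, 0, 0], "hand": 0}, {"translation": [0, 0, 32], "dr": [0, 0, 0], "hand": 0}, {"translation": [0, 0, 41], "dr": [0, 0, 0], "hand": 0}, {"translation": [0, 0, 48], "dr": [0, 0, 0], "hand": 0}, {"translation": [0, 0, 50], "dr": [0, 0, 0], "hand": 0}]'

```text
t: 15.4
tool_pos: [0.5335, 0.218, 0.1169]
tool_rot: [-0.116, 3.138, 0.001]
force: [-0.3, 0.1, -2.1]
gripper_width: 0.223
grasp_force: 59.0
```

```bash
python3 scene.py side s2 170 130 370 330; python3 bl.py
```

```text
[0.5335 0.218  0.1169] [-1.1640e-01  3.1379e+00  6.0000e-04]
top
handle (688.9, -4.1) (14.0, 57.5) -0.71
blade none
slab z=38.1 (611.8, -152.2) (63.7, 84.6) 84.18
slab z=38.7 (615.4, -226.9) (64.5, 83.7) 86.03
side
handle (687.7, 8.8) (18.9, 44.0) -26.4
blade (697.5, 1.7) (15.0, 31.3) -20.32
tcp [533.2 217.9 116.2] liftyaw 4.25 tilt 0.04
side blade L,W,h 2/50/98% [[44.7, -24.6, -52.9], [83.5, 1.5, -46.1], [124.7, 24.5, -43.5]]
```

View pics/s2.png

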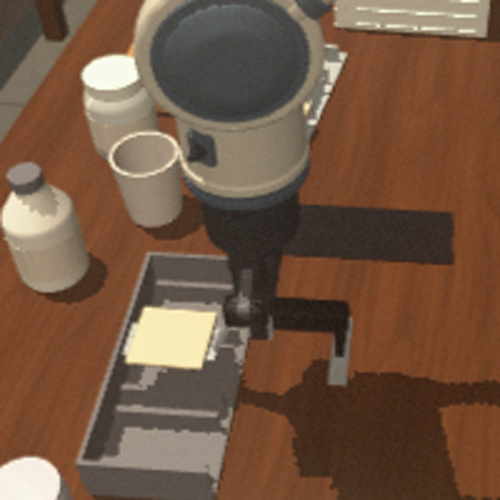

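The worn slab lies flat on the blade at crop (172,338). Next I carry it gently towards the rack's empty bay.

Emit:
apply_moves --moves '[{"translation": [-2, 0, 5], "dr": [0, 0, 0], "hand": 0}, {"translation": [-8, 0, 13], "dr": [0, 0, 0], "hand": 0}, {"translation": [-16, 0, 22], "dr": [0, 0, 0], "hand": 0}, {"translation": [-26, -3, 28], "dr": [0, 0, 0], "hand": 0}, {"translation": [-35, -10, 30], "dr": [0, 0, 0], "hand": 0}, {"translation": [-43, -21, 30], "dr": [0, 0, 0], "hand": 0}, {"translation": [-49, -36, 30], "dr": [0, 0, -0.005], "hand": 0}, {"translation": [-53, -54, 30], "dr": [0, 0, -0.01], "hand": 0}, {"translation": [-55, -75, 30], "dr": [0, 0, -0.018], "hand": 0}, {"translation": [-55, -98, 30], "dr": [0, 0, -0.027], "hand": 0}]'

```text
t: 16.6
tool_pos: [0.4771, 0.1182, 0.1455]
tool_rot: [0.073, -3.14, 0.0]
force: [0.7, -0.6, -2.2]
gripper_width: 0.223
grasp_force: 59.1
```

Emit:
apply_moves --moves '[{"translation": [0, -23, 0], "dr": [0, 0, -0.01], "hand": 0}, {"translation": [0, -46, 0], "dr": [0, 0, -0.02], "hand": 0}, {"translation": [0, -69, 0], "dr": [0, 0, -0.03], "hand": 0}, {"translation": [0, -92, 0], "dr": [0, 0, -0.04], "hand": 0}, {"translation": [0, -115, 0], "dr": [0, 0, -0.05], "hand": 0}, {"translation": [0, -138, 0], "dr": [0, 0, -0.06], "hand": 0}, {"translation": [0, -161, 0], "dr": [0, 0, -0.07], "hand": 0}, {"translation": [0, -184, 0], "dr": [0, 0, -0.08], "hand": 0}, {"translation": [0, -207, 0], "dr": [0, 0, -0.09], "hand": 0}, {"translation": [0, -230, 0], "dr": [0, 0, -0.1], "hand": 0}]'

```text
t: 17.6
tool_pos: [0.4769, -0.1118, 0.1455]
tool_rot: [-0.085, -3.14, -0.0]
force: [1.1, -0.5, -2.4]
gripper_width: 0.226
grasp_force: 59.1
```

Emit:
apply_moves --moves '[{"translation": [0, -23, 0], "dr": [0, 0, -0.01], "hand": 0}, {"translation": [0, -46, 0], "dr": [0, 0, -0.018], "hand": 0}, {"translation": [2, -69, 0], "dr": [0, 0, -0.025], "hand": 0}, {"translation": [6, -92, 0], "dr": [0, 0, -0.03], "hand": 0}, {"translation": [12, -115, 0], "dr": [0, 0, -0.033], "hand": 0}, {"translation": [20, -136, 0], "dr": [0, 0, -0.034], "hand": 0}, {"translation": [28, -155, 0], "dr": [0, 0, -0.034], "hand": 0}, {"translation": [36, -170, 0], "dr": [0, 0, -0.034], "hand": 0}, {"translation": [42, -180, 0], "dr": [0, 0, -0.034], "hand": 0}, {"translation": [46, -186, 0], "dr": [0, 0, -0.034], "hand": 0}]'

```text
t: 18.6
tool_pos: [0.5236, -0.2971, 0.1454]
tool_rot: [-0.138, -3.138, -0.0]
force: [0.5, 0.7, -2.2]
gripper_width: 0.223
grasp_force: 59.0
```

```bash
python3 bl.py
```

```text
tcp [ 523.6 -297.1  145.4] liftyaw -5.03 tilt 0.02
top blade L,W,h 2/50/98% [[57.6, 0.7, -49.8], [97.0, 14.9, -43.8], [123.8, 25.2, -40.5]]
side blade L,W,h 2/50/98% [[47.7, -24.1, -52.4], [84.2, 0.6, -45.8], [126.0, 23.2, -43.1]]
```

Emit:
apply_moves --moves '[{"translation": [0.5, 1.5, -5], "dr": [0, 0, 0], "hand": 0}, {"translation": [0.5, 1.5, -15], "dr": [0, 0, 0], "hand": 0}, {"translation": [0.5, 1.5, -28], "dr": [0, 0, 0], "hand": 0}, {"translation": [0.5, 1.5, -42], "dr": [0, 0, 0], "hand": 0}, {"translation": [0.5, 1.5, -54], "dr": [0, 0, 0], "hand": 0}, {"translation": [0.5, 1.5, -63], "dr": [0, 0, 0], "hand": 0}, {"translation": [0.5, 1.5, -69], "dr": [0, 0, 0], "hand": 0}, {"translation": [0.5, 1.5, -74], "dr": [0, 0, 0], "hand": 0}, {"translation": [0.5, 1.5, -79], "dr": [0, 0, 0], "hand": 0}, {"translation": [0.5, 1.5, -80], "dr": [0, 0, 0], "hand": 0}]'

```text
t: 19.7
tool_pos: [0.5245, -0.2946, 0.0654]
tool_rot: [-0.136, -3.138, -0.0]
force: [-0.3, -0.6, -1.7]
gripper_width: 0.223
grasp_force: 59.1
```

```bash
python3 bl.py; python3 scene.py
```

```text
tcp [ 524.5 -294.6   65.4] liftyaw -4.97 tilt 0.01
[ 0.5246 -0.2947  0.0658] [ 1.3630e-01  3.1385e+00 -1.0000e-04]
top
handle none
blade none
side
handle (690.9, 6.3) (19.3, 43.4) -18.99
blade (698.1, 2.8) (10.9, 26.6) -9.03
slab z=35.2 (615.0, -261.3) (78.2, 127.0) -5.37
slab z=36.7 (614.3, -151.8) (60.0, 79.9) 83.82
```

Emit:
apply_moves --moves '[{"translation": [-5, 0.4, 0], "dr": [0, 0, 0], "hand": 0}, {"translation": [-14, 1.2, 0], "dr": [0, 0, 0], "hand": 0}, {"translation": [-26, 2.3, 0], "dr": [0, 0, 0], "hand": 0}, {"translation": [-40, 3.5, 0], "dr": [0, 0, 0], "hand": 0}, {"translation": [-55, 4.8, 0], "dr": [0, 0, 0], "hand": 0}, {"translation": [-70, 6.1, 0], "dr": [0, 0, 0], "hand": 0}, {"translation": [-85, 7.4, 0], "dr": [0, 0, 0], "hand": 0}, {"translation": [-100, 8.7, 0], "dr": [0, 0, 0], "hand": 0}, {"translation": [-110, 9.6, 0], "dr": [0, 0, 0], "hand": 0}, {"translation": [-110, 9.6, 0], "dr": [0, 0, 0], "hand": 0}]'

```text
t: 20.9
tool_pos: [0.4129, -0.2846, 0.0659]
tool_rot: [-0.138, -3.138, -0.001]
force: [0.2, -0.0, -1.5]
gripper_width: 0.228
grasp_force: 59.1
```

Emit:
apply_moves --moves '[{"translation": [2, 25, 0], "dr": [0, 0, 0], "hand": 0}, {"translation": [5, 55, 0], "dr": [0, 0, 0], "hand": 0}, {"translation": [7, 75, 0], "dr": [0, 0, 0], "hand": 0}, {"translation": [7, 75, 0], "dr": [0, 0, 0], "hand": 0}, {"translation": [7, 75, 0], "dr": [0, 0, 0], "hand": 0}]'

```text
t: 21.4
tool_pos: [0.4222, -0.2101, 0.0659]
tool_rot: [0.134, 3.138, -0.001]
force: [1.3, 0.1, -1.4]
gripper_width: 0.221
grasp_force: 59.3
```

```bash
python3 bl.py top t4 320 95 500 255; python3 scene.py|grep slab
```

```text
tcp [ 422.2 -210.1   65.9] liftyaw -4.91 tilt 0.05
side blade L,W,h 2/50/98% [[44.9, -18.6, -55.0], [85.7, 1.8, -51.3], [125.4, 18.1, -48.4]]
slab z=38.7 (617.0, -227.8) (62.5, 84.9) 85.13
slab z=38.8 (612.3, -152.9) (62.9, 86.1) 85.67
slab z=32.7 (610.5, -302.4) (62.8, 74.2) 83.1
slab z=35.1 (615.8, -261.9) (79.7, 126.8) -4.73
slab z=36.8 (614.2, -151.6) (60.2, 79.9) 83.96
```

View pics/t4.png

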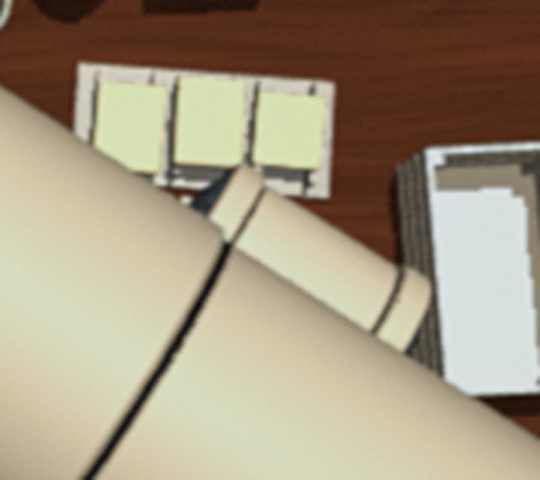

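The worn slab lies flat in the rack's third bay at crop (288,130), next to the fresh ones at (208,120) and (130,125). Now I slide under the middle one.

Emit:
apply_moves --moves '[{"translation": [10, -0.9, 0], "dr": [0, 0, 0], "hand": 0}, {"translation": [22, -2, 0], "dr": [0, 0, 0], "hand": 0}, {"translation": [35, -3.2, 0], "dr": [0, 0, 0], "hand": 0}, {"translation": [48, -4.4, 0], "dr": [0, 0, 0], "hand": 0}, {"translation": [61, -5.6, 0], "dr": [0, 0, 0], "hand": 0}, {"translation": [74, -6.8, 0], "dr": [0, 0, 0], "hand": 0}, {"translation": [87, -8, 0], "dr": [0, 0, 0], "hand": 0}, {"translation": [99, -9, 0], "dr": [0, 0, 0], "hand": 0}, {"translation": [107, -9.7, 0], "dr": [0, 0, 0], "hand": 0}, {"translation": [110, -10, 0], "dr": [0, 0, 0], "hand": 0}]'

```text
t: 22.6
tool_pos: [0.5326, -0.2201, 0.0657]
tool_rot: [0.136, 3.138, -0.0]
force: [-0.0, -1.1, -0.7]
gripper_width: 0.224
grasp_force: 59.3
```

Emit:
apply_moves --moves '[{"translation": [0, 0, 4], "dr": [0, 0, 0], "hand": 0}, {"translation": [0, 0, 8], "dr": [0, 0, 0], "hand": 0}, {"translation": [0, 0, 11], "dr": [0, 0, 0], "hand": 0}, {"translation": [0, 0, 14], "dr": [0, 0, 0], "hand": 0}, {"translation": [0, 0, 19], "dr": [0, 0, 0], "hand": 0}, {"translation": [0, 0, 28], "dr": [0, 0, 0], "hand": 0}, {"translation": [0, 0, 40], "dr": [0, 0, 0], "hand": 0}, {"translation": [0, 0, 54], "dr": [0, 0, 0], "hand": 0}, {"translation": [0, 0, 68], "dr": [0, 0, 0], "hand": 0}, {"translation": [0, 0, 78], "dr": [0, 0, 0], "hand": 0}]'

```text
t: 23.6
tool_pos: [0.5318, -0.2201, 0.1454]
tool_rot: [0.136, 3.137, -0.001]
force: [0.0, 0.3, -3.6]
gripper_width: 0.223
grasp_force: 59.2
```

```bash
cat > onb.py <<'E'
from h import *
o=ctrl.get_obs();p=o["tool_pos"];r=o["tool_rot"];a=np.arctan2(r[1],r[0])*2
a=(a+np.pi/2)%np.pi-np.pi/2
for n in("top","side"):
    c=cams.camera(n);H=hsv(c);P=cloud(c);D=P-p;S=H[...,1]
    L=D[...,0]*np.cos(a)+D[...,1]*np.sin(a);W=-D[...,0]*np.sin(a)+D[...,1]*np.cos(a);h=D[...,2]
    b=(abs(L-.085)<.08)&(abs(W)<.06)&(h>-.05)&(h<-.028)&(S>25)&(S<90)&(H[...,0]>22)&(H[...,0]<40)
    q=np.c_[L[b],W[b],h[b]]*1000
    if len(q)>80: print(n,"slab on blade L,W,h",np.percentile(q,[1,50,99],axis=0).round(1).tolist())
E
python3 onb.py; python3 bl.py
```

```text
side slab on blade L,W,h [[51.9, -28.0, -41.3], [89.7, 1.2, -38.4], [128.9, 29.4, -35.5]]
tcp [ 532.2 -220.4  145.5] liftyaw -4.97 tilt 0.16
side blade L,W,h 2/50/98% [[41.5, -23.9, -52.2], [84.1, 0.8, -41.3], [127.5, 24.5, -40.0]]
```

Emit:
apply_moves --moves '[{"translation": [-4, 1, 0], "dr": [0, 0, 0], "hand": 0}, {"translation": [-11, 5, 0], "dr": [0, 0, 0.002], "hand": 0}, {"translation": [-20, 12, 0], "dr": [0, 0, 0.005], "hand": 0}, {"translation": [-30, 22, 0], "dr": [0, 0, 0.01], "hand": 0}, {"translation": [-39, 35, 0], "dr": [0, 0, 0.016], "hand": 0}, {"translation": [-46, 51, 0], "dr": [0, 0, 0.023], "hand": 0}, {"translation": [-51, 70, 0], "dr": [0, 0, 0.031], "hand": 0}, {"translation": [-54, 91, 0], "dr": [0, 0, 0.04], "hand": 0}, {"translation": [-55, 114, 0], "dr": [0, 0, 0.05], "hand": 0}, {"translation": [-55, 137, 0], "dr": [0, 0, 0.06], "hand": 0}]'

```text
t: 24.8
tool_pos: [0.4759, -0.0811, 0.1438]
tool_rot: [-0.041, -3.141, -0.0]
force: [0.8, 0.5, -2.3]
gripper_width: 0.227
grasp_force: 59.1
```

Emit:
apply_moves --moves '[{"translation": [0, 23, 0], "dr": [0, 0, 0.01], "hand": 0}, {"translation": [0, 46, 0], "dr": [0, 0, 0.02], "hand": 0}, {"translation": [0, 69, 0], "dr": [0, 0, 0.03], "hand": 0}, {"translation": [0, 92, 0], "dr": [0, 0, 0.04], "hand": 0}, {"translation": [0, 115, 0], "dr": [0, 0, 0.05], "hand": 0}, {"translation": [0, 138, 0], "dr": [0, 0, 0.06], "hand": 0}, {"translation": [0, 161, 0], "dr": [0, 0, 0.07], "hand": 0}, {"translation": [0, 184, 0], "dr": [0, 0, 0.08], "hand": 0}, {"translation": [1, 206, 0], "dr": [0, 0, 0.087], "hand": 0}, {"translation": [4, 226, 0], "dr": [0, 0, 0.093], "hand": 0}]'

```text
t: 25.8
tool_pos: [0.4794, 0.1449, 0.1437]
tool_rot: [0.106, -3.139, -0.0]
force: [0.5, -0.3, -3.0]
gripper_width: 0.224
grasp_force: 59.2
```

Emit:
apply_moves --moves '[{"translation": [5, 18, 0], "dr": [0, 0, 0.004], "hand": 0}, {"translation": [12, 34, 0], "dr": [0, 0, 0.007], "hand": 0}, {"translation": [20, 48, 0], "dr": [0, 0, 0.007], "hand": 0}, {"translation": [28, 59, 0], "dr": [0, 0, 0.007], "hand": 0}, {"translation": [36, 67, 0], "dr": [0, 0, 0.007], "hand": 0}, {"translation": [43, 72, 0], "dr": [0, 0, 0.007], "hand": 0}, {"translation": [48, 75, 0], "dr": [0, 0, 0.007], "hand": 0}, {"translation": [50, 75, 0], "dr": [0, 0, 0.007], "hand": 0}, {"translation": [50, 75, 0], "dr": [0, 0, 0.007], "hand": 0}]'

```text
t: 26.7
tool_pos: [0.5306, 0.2176, 0.1436]
tool_rot: [0.114, -3.139, 0.0]
force: [-0.3, -0.6, -3.3]
gripper_width: 0.224
grasp_force: 59.2
```

```bash
python3 onb.py; python3 bl.py
```

```text
top slab on blade L,W,h [[47.6, -32.1, -46.3], [90.2, -26.0, -38.9], [129.5, -17.8, -33.3]]
side slab on blade L,W,h [[50.4, -29.7, -42.5], [89.3, 1.8, -39.7], [128.7, 29.7, -36.8]]
tcp [530.3 217.6 143.7] liftyaw 4.17 tilt 0.03
side blade L,W,h 2/50/98% [[43.3, -24.2, -52.3], [84.4, 1.5, -40.7], [128.3, 24.3, -40.1]]
```

Emit:
apply_moves --moves '[{"translation": [0, 0, -5], "dr": [0, 0, 0], "hand": 0}, {"translation": [0, 0, -15], "dr": [0, 0, 0], "hand": 0}, {"translation": [0, 0, -28], "dr": [0, 0, 0], "hand": 0}, {"translation": [0, 0, -42], "dr": [0, 0, 0], "hand": 0}, {"translation": [0, 0, -53], "dr": [0, 0, 0], "hand": 0}, {"translation": [0, 0, -61], "dr": [0, 0, 0], "hand": 0}, {"translation": [0, 0, -67], "dr": [0, 0, 0], "hand": 0}, {"translation": [0, 0, -72], "dr": [0, 0, 0], "hand": 0}, {"translation": [0, 0, -77], "dr": [0, 0, 0], "hand": 0}, {"translation": [0, 0, -78], "dr": [0, 0, 0], "hand": 0}]'

```text
t: 27.9
tool_pos: [0.5305, 0.218, 0.0654]
tool_rot: [0.115, -3.139, 0.0]
force: [-0.4, -0.0, -2.7]
gripper_width: 0.228
grasp_force: 59.3
```

Emit:
apply_moves --moves '[{"translation": [-5, -0.4, 0], "dr": [0, 0, 0], "hand": 0}, {"translation": [-14, -1.1, 0], "dr": [0, 0, 0], "hand": 0}, {"translation": [-26, -2, 0], "dr": [0, 0, 0], "hand": 0}, {"translation": [-40, -3, 0], "dr": [0, 0, 0], "hand": 0}, {"translation": [-55, -4.1, 0], "dr": [0, 0, 0], "hand": 0}, {"translation": [-70, -5.2, 0], "dr": [0, 0, 0], "hand": 0}, {"translation": [-85, -6.3, 0], "dr": [0, 0, 0], "hand": 0}, {"translation": [-100, -7.4, 0], "dr": [0, 0, 0], "hand": 0}, {"translation": [-110, -8.1, 0], "dr": [0, 0, 0], "hand": 0}, {"translation": [-110, -8.1, 0], "dr": [0, 0, 0], "hand": 0}]'

```text
t: 28.9
tool_pos: [0.4187, 0.2097, 0.0659]
tool_rot: [0.116, -3.138, 0.001]
force: [-0.3, -0.3, -1.3]
gripper_width: 0.225
grasp_force: 59.3
```

```bash
python3 scene.py|grep slab; python3 bl.py
```

```text
slab z=38.3 (618.3, 223.4) (64.4, 84.6) -86.42
slab z=38.4 (612.7, -152.3) (63.6, 86.3) 84.31
slab z=32.6 (607.9, -302.0) (63.2, 74.1) 83.41
slab z=30.8 (611.8, -301.4) (60.0, 67.4) 83.27
slab z=36.6 (613.8, -155.5) (67.7, 80.1) 84.47
slab z=36.9 (620.2, 224.5) (60.8, 80.0) -85.59
tcp [420.9 210.1  66. ] liftyaw 4.21 tilt 0.04
top blade L,W,h 2/50/98% [[88.6, -16.8, -55.3], [116.5, -10.5, -51.0], [126.4, 3.6, -46.2]]
side blade L,W,h 2/50/98% [[44.7, -18.1, -54.4], [85.1, 1.3, -51.5], [125.8, 18.0, -47.0]]
```

The fresh slab is flat in the tray's middle bay (z 38, centred). Now the last fresh slab.

Emit:
apply_moves --moves '[{"translation": [0, -15, 10], "dr": [0, 0, -0.01], "hand": 0}, {"translation": [0, -45, 25], "dr": [0, 0, -0.02], "hand": 0}, {"translation": [0, -85, 40], "dr": [0, 0, -0.04], "hand": 0}, {"translation": [0, -125, 40], "dr": [0, 0, -0.06], "hand": 0}, {"translation": [0, -165, 40], "dr": [0, 0, -0.08], "hand": 0}, {"translation": [0, -205, 40], "dr": [0, 0, -0.1], "hand": 0}, {"translation": [-1, -245, 40], "dr": [0, 0, -0.12], "hand": 0}, {"translation": [-2, -285, 40], "dr": [0, 0, -0.14], "hand": 0}, {"translation": [-2, -320, 30], "dr": [0, 0, -0.155], "hand": 0}, {"translation": [-2, -344, 10], "dr": [0, 0, -0.161], "hand": 0}]'

```text
t: 30.1
tool_pos: [0.4199, -0.1372, 0.0763]
tool_rot: [0.141, 3.135, -0.003]
force: [0.1, 0.1, -2.5]
gripper_width: 0.22
grasp_force: 59.3
```

Emit:
apply_moves --moves '[{"translation": [0, 0, -8], "dr": [0, 0, 0], "hand": 0}, {"translation": [0, 0, -10], "dr": [0, 0, 0], "hand": 0}, {"translation": [0, 0, -10], "dr": [0, 0, 0], "hand": 0}]'

```text
t: 30.4
tool_pos: [0.4184, -0.1335, 0.0657]
tool_rot: [-0.137, -3.138, -0.001]
force: [-0.2, -0.8, -0.8]
gripper_width: 0.222
grasp_force: 59.5
```

```bash
python3 bl.py; python3 scene.py|grep slab
```

```text
tcp [ 418.4 -133.5   65.7] liftyaw -5.01 tilt 0.05
side blade L,W,h 2/50/98% [[44.3, -18.1, -54.5], [84.5, 2.1, -51.6], [125.5, 18.9, -47.3]]
slab z=38.6 (612.7, -153.0) (62.9, 85.4) 85.67
slab z=32.5 (609.3, -302.4) (62.7, 71.2) 83.44
slab z=30.6 (610.1, -301.5) (59.9, 66.8) 83.27
slab z=36.5 (613.8, -155.5) (67.7, 80.1) 84.47
slab z=37.0 (620.1, 224.7) (60.9, 80.0) -85.59
```

Emit:
apply_moves --moves '[{"translation": [10, -1, 0], "dr": [0, 0, 0], "hand": 0}, {"translation": [22, -2.1, 0], "dr": [0, 0, 0], "hand": 0}, {"translation": [35, -3.4, 0], "dr": [0, 0, 0], "hand": 0}, {"translation": [48, -4.6, 0], "dr": [0, 0, 0], "hand": 0}, {"translation": [61, -5.9, 0], "dr": [0, 0, 0], "hand": 0}, {"translation": [74, -7.1, 0], "dr": [0, 0, 0], "hand": 0}, {"translation": [87, -8.4, 0], "dr": [0, 0, 0], "hand": 0}, {"translation": [99, -9.5, 0], "dr": [0, 0, 0], "hand": 0}, {"translation": [107, -10.3, 0], "dr": [0, 0, 0], "hand": 0}, {"translation": [110, -10.5, 0], "dr": [0, 0, 0], "hand": 0}]'

```text
t: 31.6
tool_pos: [0.5296, -0.1446, 0.0657]
tool_rot: [0.137, 3.138, -0.0]
force: [-0.5, 0.2, -2.4]
gripper_width: 0.225
grasp_force: 59.5
```

Emit:
apply_moves --moves '[{"translation": [0, 0, 4], "dr": [0, 0, 0], "hand": 0}, {"translation": [0, 0, 8], "dr": [0, 0, 0], "hand": 0}, {"translation": [0, 0, 11], "dr": [0, 0, 0], "hand": 0}, {"translation": [0, 0, 14], "dr": [0, 0, 0], "hand": 0}, {"translation": [0, 0, 19], "dr": [0, 0, 0], "hand": 0}, {"translation": [0, 0, 28], "dr": [0, 0, 0], "hand": 0}, {"translation": [0, 0, 40], "dr": [0, 0, 0], "hand": 0}, {"translation": [0, 0, 54], "dr": [0, 0, 0], "hand": 0}, {"translation": [0, 0, 68], "dr": [0, 0, 0], "hand": 0}, {"translation": [0, 0, 78], "dr": [0, 0, 0], "hand": 0}]'

```text
t: 32.6
tool_pos: [0.5289, -0.1447, 0.1454]
tool_rot: [0.138, 3.137, -0.001]
force: [0.2, 0.2, -2.8]
gripper_width: 0.225
grasp_force: 59.3
```

```bash
python3 bl.py; python3 onb.py
```

```text
tcp [ 528.9 -144.7  145.4] liftyaw -5.03 tilt 0.08
side blade L,W,h 2/50/98% [[42.2, -23.9, -52.2], [53.3, 6.1, -41.3], [119.9, 25.6, -40.1]]
side slab on blade L,W,h [[50.6, -31.3, -43.0], [88.2, 0.0, -40.6], [127.8, 30.3, -38.2]]
```

Emit:
apply_moves --moves '[{"translation": [-4, 1, 0], "dr": [0, 0, 0], "hand": 0}, {"translation": [-11, 5, 0], "dr": [0, 0, 0.003], "hand": 0}, {"translation": [-20, 12, 0], "dr": [0, 0, 0.007], "hand": 0}, {"translation": [-30, 22, 0], "dr": [0, 0, 0.013], "hand": 0}, {"translation": [-38, 35, 0], "dr": [0, 0, 0.02], "hand": 0}, {"translation": [-44, 51, 0], "dr": [0, 0, 0.028], "hand": 0}, {"translation": [-48, 70, 0], "dr": [0, 0, 0.037], "hand": 0}, {"translation": [-50, 91, 0], "dr": [0, 0, 0.047], "hand": 0}, {"translation": [-50, 113, 0], "dr": [0, 0, 0.058], "hand": 0}, {"translation": [-50, 135, 0], "dr": [0, 0, 0.07], "hand": 0}]'

```text
t: 33.8
tool_pos: [0.478, -0.0077, 0.1439]
tool_rot: [0.026, 3.141, 0.0]
force: [0.6, 0.3, -1.7]
gripper_width: 0.22
grasp_force: 59.3
```

Emit:
apply_moves --moves '[{"translation": [0, 22, 0], "dr": [0, 0, 0.013], "hand": 0}, {"translation": [2, 44, 0], "dr": [0, 0, 0.026], "hand": 0}, {"translation": [6, 66, 0], "dr": [0, 0, 0.04], "hand": 0}, {"translation": [13, 88, 0], "dr": [0, 0, 0.053], "hand": 0}, {"translation": [22, 108, 0], "dr": [0, 0, 0.066], "hand": 0}, {"translation": [32, 125, 0], "dr": [0, 0, 0.077], "hand": 0}, {"translation": [42, 138, 0], "dr": [0, 0, 0.085], "hand": 0}, {"translation": [50, 146, 0], "dr": [0, 0, 0.09], "hand": 0}, {"translation": [56, 150, 0], "dr": [0, 0, 0.091], "hand": 0}, {"translation": [58, 151, 0], "dr": [0, 0, 0.091], "hand": 0}]'

```text
t: 34.8
tool_pos: [0.5368, 0.1418, 0.1437]
tool_rot: [-0.116, 3.139, -0.0]
force: [-0.0, -0.7, -3.0]
gripper_width: 0.226
grasp_force: 59.4
```

```bash
python3 bl.py; python3 onb.py
```

```text
tcp [536.8 141.8 143.7] liftyaw 4.22 tilt 0.01
side blade L,W,h 2/50/98% [[43.1, -24.7, -52.3], [83.7, 0.8, -40.8], [128.6, 24.8, -40.0]]
side slab on blade L,W,h [[50.8, -30.3, -42.3], [89.6, 0.7, -39.7], [128.5, 28.8, -36.9]]
```

Emit:
apply_moves --moves '[{"translation": [-1, 0, -5], "dr": [0, 0, 0], "hand": 0}, {"translation": [-1, 0, -15], "dr": [0, 0, 0], "hand": 0}, {"translation": [-1, 0, -28], "dr": [0, 0, 0], "hand": 0}, {"translation": [-1, 0, -42], "dr": [0, 0, 0], "hand": 0}, {"translation": [-1, 0, -53], "dr": [0, 0, 0], "hand": 0}, {"translation": [-1, 0, -61], "dr": [0, 0, 0], "hand": 0}, {"translation": [-1, 0, -67], "dr": [0, 0, 0], "hand": 0}, {"translation": [-1, 0, -72], "dr": [0, 0, 0], "hand": 0}, {"translation": [-1, 0, -77], "dr": [0, 0, 0], "hand": 0}, {"translation": [-1, 0, -78], "dr": [0, 0, 0], "hand": 0}]'

```text
t: 36.0
tool_pos: [0.5355, 0.1414, 0.0654]
tool_rot: [0.115, -3.139, 0.0]
force: [-0.0, -0.3, -2.5]
gripper_width: 0.227
grasp_force: 59.4
```

Emit:
apply_moves --moves '[{"translation": [-5, -0.4, 0], "dr": [0, 0, 0], "hand": 0}, {"translation": [-14, -1.1, 0], "dr": [0, 0, 0], "hand": 0}, {"translation": [-26, -2, 0], "dr": [0, 0, 0], "hand": 0}, {"translation": [-40, -3, 0], "dr": [0, 0, 0], "hand": 0}, {"translation": [-55, -4.1, 0], "dr": [0, 0, 0], "hand": 0}, {"translation": [-70, -5.2, 0], "dr": [0, 0, 0], "hand": 0}, {"translation": [-85, -6.3, 0], "dr": [0, 0, 0], "hand": 0}, {"translation": [-105, -7.7, 0], "dr": [0, 0, 0], "hand": 0}, {"translation": [-120, -8.8, 0], "dr": [0, 0, 0], "hand": 0}, {"translation": [-120, -8.8, 0], "dr": [0, 0, 0], "hand": 0}]'

```text
t: 37.0
tool_pos: [0.4124, 0.1323, 0.066]
tool_rot: [0.115, -3.137, 0.001]
force: [0.4, -0.2, -1.5]
gripper_width: 0.227
grasp_force: 59.5
```

```bash
python3 bl.py; python3 scene.py top t5 165 90 465 260
python3 - <<'E'
from h import *
import pickle
c=pickle.load(open("pics/top1.pkl","rb"))
H=hsv(c);P=cloud(c);S,V=H[...,1],H[...,2];X,Y,Z=np.moveaxis(P,-1,0)
for f in("0","1"):
  c=pickle.load(open(f"pics/top{f}.pkl","rb"));H=hsv(c);P=cloud(c);S,V=H[...,1],H[...,2];X,Y,Z=np.moveaxis(P,-1,0)
  b=(V<80)&(X>.35)&(X<.64)&(abs(Y)<.07)&(Z<.012)
  p=plane(c,np.argwhere(b)[:,::-1],.002)*1000;print("strip xrange",p.min(0),p.max(0))
E
```

```text
tcp [412.4 132.3  66. ] liftyaw 4.21 tilt 0.15
side blade L,W,h 2/50/98% [[45.6, -18.1, -54.2], [86.7, 1.7, -51.5], [127.3, 18.2, -44.8]]
[0.4155 0.1327 0.0661] [-1.1530e-01  3.1388e+00  1.0000e-04]
top
handle (688.9, -4.1) (14.0, 57.5) -0.71
blade none
slab z=38.4 (623.4, 147.0) (64.2, 84.3) -86.05
slab z=38.2 (618.6, 223.4) (63.9, 84.7) -85.68
slab z=32.8 (608.0, -302.1) (63.0, 73.8) 83.41
side
handle (688.6, 9.3) (21.6, 43.9) -31.46
blade (698.8, 0.9) (12.6, 30.1) -2.79
slab z=30.7 (611.1, -301.0) (59.7, 68.4) 83.96
slab z=36.9 (625.3, 147.5) (60.3, 79.6) -85.58
slab z=37.0 (620.0, 224.6) (60.9, 79.7) -85.59
strip xrange [370.3125017  -49.08619571] [624.61663439  47.81276656]
strip xrange [482.6278783  -42.24984054] [624.61663439  47.81276656]
```

View pics/t5.png

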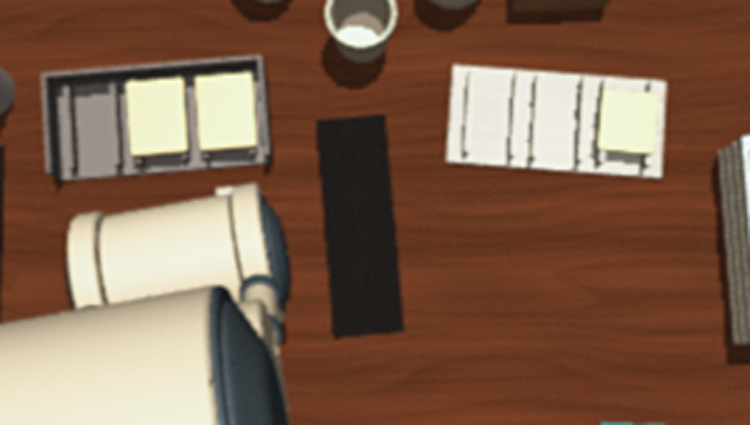

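All slabs are in place: fresh at crop (157,115) and (227,112), worn at (628,120), and the strip is clear at (360,228). Now I return the lifter.

Emit:
apply_moves --moves '[{"translation": [-2, -5, 15], "dr": [0, 0, 0], "hand": 0}, {"translation": [0, -20, 35], "dr": [0, 0, 0], "hand": 0}, {"translation": [10, -45, 50], "dr": [0, 0, 0], "hand": 0}, {"translation": [25, -75, 55], "dr": [0, 0, 0], "hand": 0}, {"translation": [40, -100, 55], "dr": [0, 0, 0], "hand": 0}, {"translation": [52, -120, 55], "dr": [0, 0, 0], "hand": 0}, {"translation": [60, -131, 55], "dr": [0, 0, 0], "hand": 0}, {"translation": [63, -134, 50], "dr": [0, 0, 0], "hand": 0}, {"translation": [63, -134, 40], "dr": [0, 0, 0], "hand": 0}, {"translation": [63, -134, 40], "dr": [0, 0, 0], "hand": 0}]'

```text
t: 38.2
tool_pos: [0.4772, -0.0005, 0.1043]
tool_rot: [0.116, -3.137, -0.001]
force: [-0.9, 0.5, -2.2]
gripper_width: 0.221
grasp_force: 59.5
```

```bash
python3 bl.py; python3 - <<'E'
from h import *
c=cams.camera("side");H=hsv(c);P=cloud(c);X,Y,Z=np.moveaxis(P,-1,0)
b=(Z>.009)&(Z<.024)&(X<.66)&(Y>.3)&(Y<.6)&(H[...,1]<70);print(b.sum())
if b.sum()>100: rect(c,b,.016,"cover side")
c=cams.camera("top");H=hsv(c);P=cloud(c);X,Y,Z=np.moveaxis(P,-1,0)
rect(c,(Z>.009)&(Z<.024)&(X>.2)&(X<.66)&(Y>.3)&(Y<.6)&(H[...,1]<70),.016,"cover")
rect(c,(Z>.04)&(Z<.06)&(X>.2)&(X<.66)&(Y>.36)&(Y<.6)&(H[...,2]<80),.052,"grip")
E
```

```text
tcp [477.2  -0.5 104.3] liftyaw 4.23 tilt 0.16
side blade L,W,h 2/50/98% [[43.9, -18.0, -54.0], [84.8, 2.0, -51.3], [125.2, 18.5, -46.7]]
4354
cover side (455.3, 451.3) (79.2, 259.6) -89.82
cover (516.0, 475.4) (132.3, 136.1) 89.29
grip (469.2, 472.0) (16.3, 33.1) -88.23
```

Emit:
apply_moves --moves '[{"translation": [1, -1, -8], "dr": [0, 0, 0], "hand": 0}, {"translation": [1, -1, -20], "dr": [0, 0, 0], "hand": 0}, {"translation": [1, -1, -32], "dr": [0, 0, 0], "hand": 0}, {"translation": [1, -1, -42], "dr": [0, 0, 0], "hand": 0}, {"translation": [1, -1, -47], "dr": [0, 0, 0], "hand": 0}, {"translation": [1, -1, -49], "dr": [0, 0, 0], "hand": 0}, {"translation": [1, -1, -49], "dr": [0, 0, 0], "hand": 0}]'

```text
t: 39.1
tool_pos: [0.4795, -0.0024, 0.0566]
tool_rot: [0.115, -3.139, -0.0]
force: [0.5, -0.9, -1.0]
gripper_width: 0.228
grasp_force: 59.5
```

Emit:
apply_moves --moves '[{"translation": [-1, 0.5, -1], "dr": [0, 0, 0], "hand": 0}, {"translation": [-1, 0.5, -1.8], "dr": [0, 0, 0], "hand": 0}, {"translation": [-1, 0.5, -1.8], "dr": [0, 0, 0], "hand": 0}]'

```text
t: 39.4
tool_pos: [0.4785, -0.0019, 0.0553]
tool_rot: [-0.115, 3.139, -0.0]
force: [-1.4, 0.1, 2.0]
gripper_width: 0.229
grasp_force: 60.1
```

Emit:
apply_moves --moves '[{"translation": [0, 0, 0], "dr": [0, 0, 0], "hand": 85}, {"translation": [0, 0, 0], "dr": [0, 0, 0], "hand": 85}, {"translation": [0, 0, 0], "dr": [0, 0, 0], "hand": 85}, {"translation": [0, 0, 0], "dr": [0, 0, 0], "hand": 85}, {"translation": [0, 0, 0], "dr": [0, 0, 0], "hand": 85}, {"translation": [0, 0, 15], "dr": [0, 0, 0], "hand": 85}, {"translation": [0, 0, 45], "dr": [0, 0, 0], "hand": 85}, {"translation": [0, 0, 90], "dr": [0, 0, 0], "hand": 85}, {"translation": [0, 0, 140], "dr": [0, 0, 0], "hand": 85}, {"translation": [0, 0, 165], "dr": [0, 0, 0], "hand": 85}]'

```text
t: 40.4
tool_pos: [0.4793, -0.002, 0.2236]
tool_rot: [-0.115, 3.136, -0.001]
force: [0.3, 0.6, -0.4]
gripper_width: 0.996
grasp_force: 0.0
```

```bash
cat > cm.py <<'E'
from h import *
c=cams.camera("top");H=hsv(c);P=cloud(c);X,Y,Z=np.moveaxis(P,-1,0)
b=(Z>.009)&(Z<.026)&(X>.2)&(X<.66)&(Y>.3)&(Y<.6)
rect(c,cv2.morphologyEx(b.astype(np.uint8),cv2.MORPH_CLOSE,np.ones((15,15))),.016,"cover")
b=(Z>.04)&(Z<.06)&(X>.3)&(X<.62)&(Y>.36)&(Y<.6)
if b.sum()>20:rect(c,b,.052,"grip")
E
python3 cm.py; python3 scene.py|grep -E "top|side|handle|blade"
python3 - <<'E'
from h import *
c=cams.camera("top");cv2.imwrite("pics/t6.png",c["pixels"][90:350,20:420,::-1].repeat(2,0).repeat(2,1))
E
```

```text
cover (493.1, 421.3) (239.9, 336.0) 89.88
grip (454.3, 472.9) (19.0, 68.7) -88.22
top
handle (417.5, -18.1) (19.9, 101.5) -83.94
blade (685.8, -22.0) (0.0, 0.0) 180.0
side
handle (410.5, -14.8) (27.8, 106.5) -81.19
blade (531.2, -8.4) (36.1, 67.4) -81.23
```

View pics/t6.png

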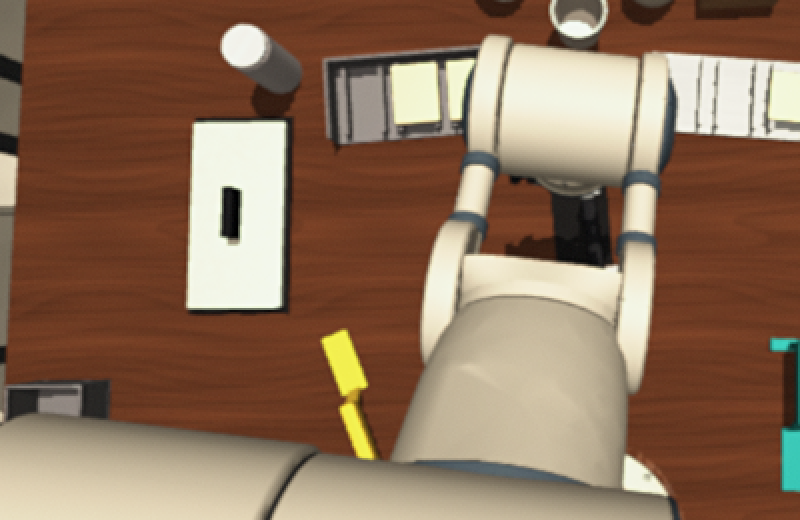

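The view shows the lifter was knocked aside: its handle is now at crop (598,225), off its former place. The cover is still on the mat with its grip at (231,213). I'll return the cover first, then put the lifter right with a clear view.

Emit:
apply_moves --moves '[{"translation": [-3, 25, 0], "dr": [0, 0, -0.01], "hand": 85}, {"translation": [-6, 65, 0], "dr": [0, 0, -0.02], "hand": 85}, {"translation": [-8, 110, 0], "dr": [0, 0, -0.03], "hand": 85}, {"translation": [-11, 155, 0], "dr": [0, 0, -0.04], "hand": 85}, {"translation": [-14, 200, 0], "dr": [0, 0, -0.05], "hand": 85}, {"translation": [-16, 240, 0], "dr": [0, 0, -0.06], "hand": 85}, {"translation": [-18, 275, 0], "dr": [0, 0, -0.07], "hand": 85}, {"translation": [-20, 290, 0], "dr": [0, 0, -0.073], "hand": 85}, {"translation": [-20, 295, 0], "dr": [0, 0, -0.073], "hand": 85}]'

```text
t: 41.5
tool_pos: [0.4577, 0.294, 0.2186]
tool_rot: [0.003, -3.14, 0.002]
force: [0.4, -0.3, 0.5]
gripper_width: 0.999
grasp_force: 0.0
```

```bash
cat > cm.py <<'E'
from h import *
o=ctrl.get_obs();p=o["tool_pos"];r=o["tool_rot"];print((p*1000).round(1),"tool y yaw",((2*np.degrees(np.arctan2(r[1],r[0]))-90)%180).round(2))
for n in("top","side"):
    c=cams.camera(n);H=hsv(c);P=cloud(c);X,Y,Z=np.moveaxis(P,-1,0)
    b=(Z>.007)&(Z<.026)&(X>.2)&(X<.66)&(Y>.36)&(Y<.6)&(H[...,2]>150)&(H[...,1]<60)
    rect(c,cv2.morphologyEx(b.astype(np.uint8),cv2.MORPH_CLOSE,np.ones((5,5))),.016,n+" cover")
    b=(Z>.035)&(Z<.06)&(X>.3)&(X<.62)&(Y>.36)&(Y<.6)&(H[...,2]<90)
    if b.sum()>20:rect(c,b,.052,"grip")
E
python3 cm.py; python3 scene.py|grep -E "top|side|handle|blade"
```

```text
[457.7 294.  218.6] tool y yaw 90.12
top cover (399.5, 484.2) (106.8, 114.4) -2.77
grip (435.0, 471.0) (16.2, 30.1) -88.23
side cover (459.4, 433.8) (77.3, 265.0) -81.63
grip (455.1, 475.5) (18.6, 66.7) -81.63
top
handle (410.6, -20.6) (19.7, 109.3) -82.66
blade (530.5, -7.0) (40.6, 66.3) -82.52
side
handle (406.5, -15.4) (27.8, 98.4) -81.19
blade (699.1, 0.7) (13.6, 30.4) -9.03
```

```bash
python3 - <<'E'
from h import *
im=cv2.imread("pics/t6.png")[::2,::2]
c=cams.camera("top")
H=cv2.cvtColor(im,cv2.COLOR_BGR2HSV)
full=np.zeros((400,640),bool); full[90:350,20:420]=(H[...,2]>150)&(H[...,1]<60)
rect(c,cv2.morphologyEx(full.astype(np.uint8),cv2.MORPH_CLOSE,np.ones((15,15))),.016,"cover@t6",roi=(100,143,172,252))
E
```

```text
cover@t6 (455.0, 475.6) (130.7, 259.6) 89.92
```

Emit:
apply_moves --moves '[{"translation": [-1, 40, 0], "dr": [0, 0, 0], "hand": 85}, {"translation": [-1, 85, 0], "dr": [0, 0, 0], "hand": 85}, {"translation": [-1, 130, -20], "dr": [0, 0, 0], "hand": 85}, {"translation": [-1, 165, -40], "dr": [0, 0, 0], "hand": 85}, {"translation": [-1, 180, -70], "dr": [0, 0, 0], "hand": 85}, {"translation": [-1, 182, -110], "dr": [0, 0, 0], "hand": 85}, {"translation": [-1, 182, -145], "dr": [0, 0, 0], "hand": 85}, {"translation": [-1, 182, -168], "dr": [0, 0, 0], "hand": 85}, {"translation": [-1, 182, -175], "dr": [0, 0, 0], "hand": 85}, {"translation": [-1, 182, -175], "dr": [0, 0, 0], "hand": 85}]'

```text
t: 42.75
tool_pos: [0.4578, 0.4741, 0.0445]
tool_rot: [-0.001, -3.141, 0.002]
force: [0.2, -0.1, 0.9]
gripper_width: 0.992
grasp_force: 0.0
```

Emit:
apply_moves --moves '[{"translation": [0, 0, 0], "dr": [0, 0, 0], "hand": 85}, {"translation": [0, 0, 0], "dr": [0, 0, 0], "hand": 0}, {"translation": [0, 0, 0], "dr": [0, 0, 0], "hand": 0}, {"translation": [0, 0, 0], "dr": [0, 0, 0], "hand": 0}, {"translation": [0, 0, 0], "dr": [0, 0, 0], "hand": 0}, {"translation": [0, 0, 0], "dr": [0, 0, 0], "hand": 0}, {"translation": [0, 0, 0], "dr": [0, 0, 0], "hand": 0}, {"translation": [0, 0, 0], "dr": [0, 0, 0], "hand": 0}]'

```text
t: 43.55
tool_pos: [0.4577, 0.4753, 0.0453]
tool_rot: [-0.0, 3.141, 0.001]
force: [-0.6, 0.6, 5.9]
gripper_width: 0.178
grasp_force: 59.7
```

Emit:
apply_moves --moves '[{"translation": [0, 0, 5], "dr": [0, 0, 0], "hand": 0}, {"translation": [0, 0, 15], "dr": [0, 0, 0], "hand": 0}, {"translation": [0, 0, 35], "dr": [0, 0, 0], "hand": 0}, {"translation": [0, 0, 60], "dr": [0, 0, 0], "hand": 0}, {"translation": [0, 0, 90], "dr": [0, 0, 0], "hand": 0}, {"translation": [0, 0, 120], "dr": [0, 0, 0], "hand": 0}, {"translation": [0, 0, 150], "dr": [0, 0, 0], "hand": 0}, {"translation": [0, 0, 175], "dr": [0, 0, 0], "hand": 0}, {"translation": [0, 0, 195], "dr": [0, 0, 0], "hand": 0}, {"translation": [0, 0, 200], "dr": [0, 0, 0], "hand": 0}]'

```text
t: 44.55
tool_pos: [0.4581, 0.4756, 0.2479]
tool_rot: [-0.0, 3.139, 0.004]
force: [0.6, 0.9, -3.2]
gripper_width: 0.175
grasp_force: 58.8
```

```bash
python3 - <<'E'
from h import *
for n in("top","side"):
    c=cams.camera(n);H=hsv(c);P=cloud(c);X,Y,Z=np.moveaxis(P,-1,0)
    for lo,hi in((.042,.058),(.045,.055)):
        b=(Z>lo)&(Z<hi)&(X>.5)&(X<.72)&(Y>.07)&(Y<.38)&(H[...,1]<90)
        rect(c,cv2.morphologyEx(b.astype(np.uint8),cv2.MORPH_CLOSE,np.ones((45,45))),.05,n+" rim")
    # cover in hand
    p=ctrl.get_obs()["tool_pos"];h=p[2]-.043+.014
    b=(abs(Z-h)<.008)&(Y>.2)&(X>.2)&(X<.66)&(H[...,1]<70)&(H[...,2]>140)
    if b.sum()>100:rect(c,cv2.morphologyEx(b.astype(np.uint8),cv2.MORPH_CLOSE,np.ones((45,45))),h,n+" cover in hand")
print((p*1000).round(1))
E
```

```text
top rim (617.9, 223.6) (113.5, 244.4) 4.03
top rim (617.8, 223.7) (113.5, 244.2) 4.03
top cover in hand (455.2, 473.1) (129.1, 261.6) -88.23
side rim (668.4, 268.3) (11.1, 168.8) 6.02
side rim (669.4, 268.3) (11.1, 168.6) 6.79
side cover in hand (456.4, 485.9) (150.0, 259.5) 89.97
[457.6 475.2 245.6]
```

Emit:
apply_moves --moves '[{"translation": [8, -12, 0], "dr": [0, 0, -0.08], "hand": 0}, {"translation": [24, -37, 0], "dr": [0, 0, -0.21], "hand": 0}, {"translation": [42, -65, 0], "dr": [0, 0, -0.35], "hand": 0}, {"translation": [60, -93, 0], "dr": [0, 0, -0.49], "hand": 0}, {"translation": [77, -120, 0], "dr": [0, 0, -0.63], "hand": 0}, {"translation": [94, -147, 0], "dr": [0, 0, -0.77], "hand": 0}, {"translation": [110, -173, 0], "dr": [0, 0, -0.91], "hand": 0}, {"translation": [125, -198, 0], "dr": [0, 0, -1.05], "hand": 0}, {"translation": [139, -220, 0], "dr": [0, 0, -1.19], "hand": 0}, {"translation": [150, -237, 0], "dr": [0, 0, -1.31], "hand": 0}]'

```text
t: 45.65
tool_pos: [0.6076, 0.2364, 0.2432]
tool_rot: [-1.921, -2.484, 0.003]
force: [0.8, -0.0, -3.0]
gripper_width: 0.172
grasp_force: 58.8
```

Emit:
apply_moves --moves '[{"translation": [6, -9, 0], "dr": [0, 0, -0.1], "hand": 0}, {"translation": [10, -15, 0], "dr": [0, 0, -0.16], "hand": 0}, {"translation": [11, -17, 0], "dr": [0, 0, -0.189], "hand": 0}, {"translation": [11, -17, -20], "dr": [0, 0, -0.189], "hand": 0}, {"translation": [11, -17, -50], "dr": [0, 0, -0.189], "hand": 0}, {"translation": [11, -17, -80], "dr": [0, 0, -0.189], "hand": 0}, {"translation": [11, -17, -100], "dr": [0, 0, -0.189], "hand": 0}, {"translation": [11, -17, -110], "dr": [0, 0, -0.189], "hand": 0}, {"translation": [11, -17, -110], "dr": [0, 0, -0.189], "hand": 0}]'

```text
t: 46.55
tool_pos: [0.6175, 0.2211, 0.1333]
tool_rot: [-2.138, -2.299, 0.004]
force: [-0.7, -0.8, -3.4]
gripper_width: 0.18
grasp_force: 58.7
```

```bash
python3 - <<'E'
from h import *
o=ctrl.get_obs();p=o["tool_pos"];r=o["tool_rot"];print((p*1000).round(1),"tool y yaw",((2*np.degrees(np.arctan2(r[1],r[0]))-90)%180).round(2),o["force"].round(1))
for n in("top","side"):
    c=cams.camera(n);H=hsv(c);P=cloud(c);X,Y,Z=np.moveaxis(P,-1,0);h=p[2]-.0433+.014
    b=(abs(Z-h)<.008)&(Y>.05)&(Y<.4)&(X>.5)&(X<.75)&(H[...,1]<70)&(H[...,2]>120)
    rect(c,cv2.morphologyEx(b.astype(np.uint8),cv2.MORPH_CLOSE,np.ones((25,25))),h,n+" cover in hand")
E
```

```text
[617.5 221.1 133.3] tool y yaw 4.16 [-0.7 -0.8 -3.4]
top cover in hand (619.4, 149.6) (114.4, 129.5) -85.95
side cover in hand (616.4, 224.2) (128.9, 265.3) 4.11
```

Emit:
apply_moves --moves '[{"translation": [2, 1, 0], "dr": [0, 0, 0], "hand": 0}, {"translation": [2, 1, -10], "dr": [0, 0, 0], "hand": 0}, {"translation": [2, 1, -20], "dr": [0, 0, 0], "hand": 0}, {"translation": [2, 1, -30], "dr": [0, 0, 0], "hand": 0}, {"translation": [2, 1, -37], "dr": [0, 0, 0], "hand": 0}, {"translation": [2, 1, -40], "dr": [0, 0, 0], "hand": 0}, {"translation": [2, 1, -43], "dr": [0, 0, 0], "hand": 0}, {"translation": [2, 1, -45], "dr": [0, 0, 0], "hand": 0}, {"translation": [2, 1, -45], "dr": [0, 0, 0], "hand": 0}]'

```text
t: 47.55
tool_pos: [0.6206, 0.2221, 0.0899]
tool_rot: [2.14, 2.3, 0.0]
force: [0.1, 0.3, -4.3]
gripper_width: 0.175
grasp_force: 58.9
```

Emit:
apply_moves --moves '[{"translation": [-0.5, 0, -2], "dr": [0, 0, 0], "hand": 0}, {"translation": [-0.5, 0, -4], "dr": [0, 0, 0], "hand": 0}, {"translation": [-0.5, 0, -5.5], "dr": [0, 0, 0], "hand": 0}, {"translation": [-0.5, 0, -6.5], "dr": [0, 0, 0], "hand": 0}, {"translation": [-0.5, 0, -6.5], "dr": [0, 0, 0], "hand": 0}]'

```text
t: 48.05
tool_pos: [0.62, 0.2221, 0.0834]
tool_rot: [-2.14, -2.3, 0.0]
force: [-0.0, -0.2, -2.3]
gripper_width: 0.173
grasp_force: 58.8
```

Emit:
apply_moves --moves '[{"translation": [0, 0, -1], "dr": [0, 0, 0], "hand": 0}, {"translation": [0, 0, -1], "dr": [0, 0, 0], "hand": 0}]'

```text
t: 48.25
tool_pos: [0.6201, 0.2221, 0.0834]
tool_rot: [2.14, 2.3, 0.001]
force: [-3.5, -0.9, 11.9]
gripper_width: 0.171
grasp_force: 60.7
```

Emit:
apply_moves --moves '[{"translation": [0, 0, 0.5], "dr": [0, 0, 0], "hand": 85}, {"translation": [0, 0, 0.5], "dr": [0, 0, 0], "hand": 85}, {"translation": [0, 0, 0.5], "dr": [0, 0, 0], "hand": 85}, {"translation": [0, 0, 0.5], "dr": [0, 0, 0], "hand": 85}, {"translation": [0, 0, 0.5], "dr": [0, 0, 0], "hand": 85}, {"translation": [0, 0, 15], "dr": [0, 0, 0], "hand": 85}, {"translation": [0, 0, 45], "dr": [0, 0, 0], "hand": 85}, {"translation": [0, 0, 90], "dr": [0, 0, 0], "hand": 85}, {"translation": [0, 0, 130], "dr": [0, 0, 0], "hand": 85}, {"translation": [0, 0, 150], "dr": [0, 0, 0], "hand": 85}]'

```text
t: 49.25
tool_pos: [0.6211, 0.2224, 0.2376]
tool_rot: [2.138, 2.298, 0.007]
force: [-0.7, 0.4, -0.1]
gripper_width: 0.997
grasp_force: 0.0
```

Emit:
apply_moves --moves '[{"translation": [-30, 20, 0], "dr": [0, 0, 0.15], "hand": 85}, {"translation": [-70, 40, 0], "dr": [0, 0, 0.3], "hand": 85}, {"translation": [-110, 60, 0], "dr": [0, 0, 0.45], "hand": 85}, {"translation": [-150, 70, 0], "dr": [0, 0, 0.6], "hand": 85}, {"translation": [-185, 75, 0], "dr": [0, 0, 0.75], "hand": 85}, {"translation": [-200, 80, 0], "dr": [0, 0, 0.9], "hand": 85}, {"translation": [-200, 80, 0], "dr": [0, 0, 1.05], "hand": 85}, {"translation": [-200, 80, 0], "dr": [0, 0, 1.2], "hand": 85}, {"translation": [-200, 80, 0], "dr": [0, 0, 1.35], "hand": 85}, {"translation": [-200, 80, 0], "dr": [0, 0, 1.5], "hand": 85}]'

```text
t: 50.25
tool_pos: [0.42, 0.3022, 0.2335]
tool_rot: [-0.012, 3.141, 0.001]
force: [0.1, 1.1, -0.2]
gripper_width: 0.996
grasp_force: 0.0
```

```bash
python3 cov.py; cat > lif.py <<'E'
from h import *
import sys
for n in("top","side"):
    c=cams.camera(n);H=hsv(c);P=cloud(c);S,V=H[...,1],H[...,2];X,Y,Z=np.moveaxis(P,-1,0)
    box=(X>.3)&(X<.66)&(abs(Y)<.1)
    for nm,b,h in(("handle",(Z>.055)&(Z<.075)&box,.067),("blade",(S<70)&(V>100)&(Z<.02)&box&(X>.45),.005),("strip",(((V<75)&(S<150)))&(Z<.08)&box,.002)):
        try: rect(c,cv2.morphologyEx(b.astype(np.uint8),cv2.MORPH_OPEN,np.ones((3,3))),h,n+" "+nm)
        except ValueError: print(nm,"none")
c=cams.camera("top")
if len(sys.argv)>1: cv2.imwrite(f"pics/{sys.argv[1]}.png",cv2.resize(c["pixels"][95:255,165:465,::-1],None,fx=2.5,fy=2.5,interpolation=cv2.INTER_CUBIC))
E
python3 lif.py t7
```

```text
[0.42   0.3022 0.2335] [-1.1800e-02  3.1406e+00  8.0000e-04]
top cover (616.3, 223.6) (130.5, 260.9) 4.13
side cover (617.1, 226.1) (130.0, 265.0) 4.07
top handle (410.5, -20.6) (19.6, 109.1) -82.66
top blade (519.9, -8.3) (40.6, 86.7) -82.71
top strip (490.1, -1.5) (79.3, 267.5) -85.85
side handle (375.6, -16.5) (24.7, 30.0) -85.0
side blade (536.9, -5.5) (36.0, 52.4) -81.2
side strip (556.4, 5.1) (77.6, 129.6) -86.11
```

View pics/t7.png

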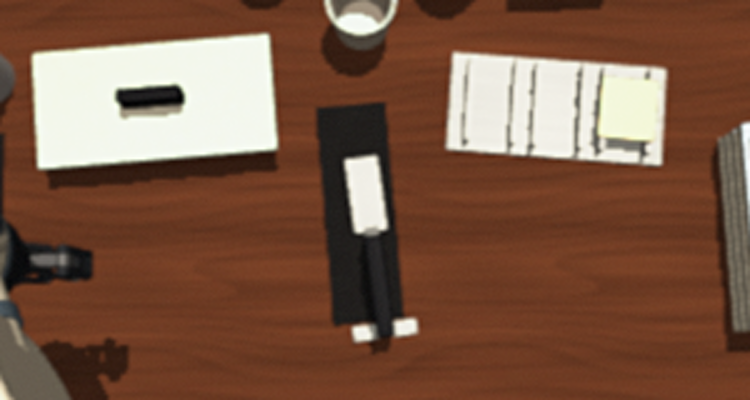

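The cover sits square on the tray at crop (155,100). The lifter is skewed off the strip, blade (365,195), handle (378,285), foot (385,330), so I'll regrasp it.

Emit:
apply_moves --moves '[{"translation": [1, -30, 0], "dr": [0, 0, 0.02], "hand": 85}, {"translation": [4, -75, 0], "dr": [0, 0, 0.04], "hand": 85}, {"translation": [6, -120, 0], "dr": [0, 0, 0.06], "hand": 85}, {"translation": [8, -165, 0], "dr": [0, 0, 0.08], "hand": 85}, {"translation": [10, -210, 0], "dr": [0, 0, 0.1], "hand": 85}, {"translation": [12, -250, 0], "dr": [0, 0, 0.117], "hand": 85}, {"translation": [14, -285, -20], "dr": [0, 0, 0.117], "hand": 85}, {"translation": [15, -310, -50], "dr": [0, 0, 0.117], "hand": 85}, {"translation": [15, -321, -90], "dr": [0, 0, 0.117], "hand": 85}, {"translation": [15, -321, -100], "dr": [0, 0, 0.117], "hand": 85}]'

```text
t: 51.5
tool_pos: [0.4337, -0.02, 0.1301]
tool_rot: [0.177, -3.133, -0.001]
force: [0.1, 0.0, 0.4]
gripper_width: 0.993
grasp_force: 0.0
```

Emit:
apply_moves --moves '[{"translation": [0, 0, -5], "dr": [0, 0, 0], "hand": 85}, {"translation": [0, 0, -15], "dr": [0, 0, 0], "hand": 85}, {"translation": [0, 0, -15], "dr": [0, 0, 0], "hand": 85}]'

```text
t: 51.8
tool_pos: [0.4353, -0.0183, 0.1175]
tool_rot: [-0.186, 3.136, -0.0]
force: [0.5, 0.3, 0.9]
gripper_width: 0.995
grasp_force: 0.0
```

```bash
python3 bl.py
```

```text
tcp [435.3 -18.3 117.5] liftyaw 6.8 tilt 0.02
```

Emit:
apply_moves --moves '[{"translation": [0, 0, -20], "dr": [0, 0, 0.005], "hand": 85}, {"translation": [0, 0, -42], "dr": [0, 0, 0.005], "hand": 85}, {"translation": [0, 0, -58], "dr": [0, 0, 0.005], "hand": 85}, {"translation": [0, 0, -64], "dr": [0, 0, 0.005], "hand": 85}, {"translation": [0, 0, -64], "dr": [0, 0, 0.005], "hand": 0}, {"translation": [0, 0, -64], "dr": [0, 0, 0.005], "hand": 0}, {"translation": [0, 0, -64], "dr": [0, 0, 0.005], "hand": 0}, {"translation": [0, 0, -64], "dr": [0, 0, 0.005], "hand": 0}, {"translation": [0, 0, -64], "dr": [0, 0, 0.005], "hand": 0}, {"translation": [0, 0, -64], "dr": [0, 0, 0.005], "hand": 0}]'

```text
t: 52.9
tool_pos: [0.4353, -0.019, 0.054]
tool_rot: [-0.193, 3.135, -0.0]
force: [-0.7, 0.2, 12.4]
gripper_width: 0.226
grasp_force: 58.1
```

Emit:
apply_moves --moves '[{"translation": [0, 0, 0], "dr": [0, 0, 0], "hand": 0}, {"translation": [0, 0, 0], "dr": [0, 0, 0], "hand": 0}, {"translation": [0, 0, 5], "dr": [0, 0, 0], "hand": 0}, {"translation": [0, 0, 15], "dr": [0, 0, 0], "hand": 0}, {"translation": [0, 0, 20], "dr": [0, 0, 0], "hand": 0}, {"translation": [0, 0, 20], "dr": [0, 0, 0], "hand": 0}, {"translation": [0, 0, 20], "dr": [0, 0, 0], "hand": 0}]'

```text
t: 53.6
tool_pos: [0.4352, -0.0189, 0.0736]
tool_rot: [-0.193, 3.135, -0.0]
force: [0.1, 0.1, -2.2]
gripper_width: 0.222
grasp_force: 58.6
```

```bash
python3 bl.py
```

```text
tcp [435.2 -18.9  73.6] liftyaw 7.06 tilt 0.03
side blade L,W,h 2/50/98% [[42.7, -18.1, -53.5], [82.9, 2.1, -49.9], [125.3, 19.2, -42.3]]
```

Emit:
apply_moves --moves '[{"translation": [8, 3, 0], "dr": [0, 0, -0.01], "hand": 0}, {"translation": [20, 8, 0], "dr": [0, 0, -0.025], "hand": 0}, {"translation": [32, 13, 0], "dr": [0, 0, -0.04], "hand": 0}, {"translation": [41, 16, 0], "dr": [0, 0, -0.05], "hand": 0}, {"translation": [44, 17, 0], "dr": [0, 0, -0.05], "hand": 0}, {"translation": [44, 17, -6], "dr": [0, 0, -0.05], "hand": 0}, {"translation": [44, 17, -13], "dr": [0, 0, -0.05], "hand": 0}, {"translation": [44, 17, -17], "dr": [0, 0, -0.05], "hand": 0}, {"translation": [44, 17, -18], "dr": [0, 0, -0.05], "hand": 0}]'

```text
t: 54.6
tool_pos: [0.4786, -0.002, 0.0549]
tool_rot: [0.115, -3.139, -0.0]
force: [0.4, 0.5, 5.9]
gripper_width: 0.228
grasp_force: 59.8
```

Emit:
apply_moves --moves '[{"translation": [0, 0, -1], "dr": [0, 0, 0], "hand": 0}, {"translation": [0, 0, -1], "dr": [0, 0, 0], "hand": 0}]'

```text
t: 54.8
tool_pos: [0.4786, -0.002, 0.0548]
tool_rot: [0.115, -3.139, -0.0]
force: [-2.2, -0.2, 13.6]
gripper_width: 0.226
grasp_force: 60.8
```

Contact made; release, rise and move clear, then check.

Emit:
apply_moves --moves '[{"translation": [0, 0, 1], "dr": [0, 0, 0], "hand": 85}, {"translation": [0, 0, 1], "dr": [0, 0, 0], "hand": 85}, {"translation": [0, 0, 1], "dr": [0, 0, 0], "hand": 85}, {"translation": [0, 0, 1], "dr": [0, 0, 0], "hand": 85}, {"translation": [0, 0, 1], "dr": [0, 0, 0], "hand": 85}, {"translation": [0, 0, 15], "dr": [0, 0, 0], "hand": 85}, {"translation": [0, 0, 45], "dr": [0, 0, 0], "hand": 85}, {"translation": [0, 0, 90], "dr": [0, 0, 0], "hand": 85}, {"translation": [0, 0, 140], "dr": [0, 0, 0], "hand": 85}, {"translation": [0, 0, 170], "dr": [0, 0, 0], "hand": 85}]'

```text
t: 55.8
tool_pos: [0.4796, -0.0019, 0.2277]
tool_rot: [-0.115, 3.136, -0.001]
force: [0.4, 0.5, -0.6]
gripper_width: 0.995
grasp_force: 0.0
```

Emit:
apply_moves --moves '[{"translation": [-5, 30, 0], "dr": [0, 0, 0], "hand": 85}, {"translation": [-15, 75, 0], "dr": [0, 0, 0], "hand": 85}, {"translation": [-25, 120, 0], "dr": [0, 0, 0], "hand": 85}, {"translation": [-35, 165, 0], "dr": [0, 0, 0], "hand": 85}, {"translation": [-45, 210, 0], "dr": [0, 0, 0], "hand": 85}, {"translation": [-55, 255, 0], "dr": [0, 0, 0], "hand": 85}, {"translation": [-60, 290, 0], "dr": [0, 0, 0], "hand": 85}, {"translation": [-60, 305, 0], "dr": [0, 0, 0], "hand": 85}, {"translation": [-60, 305, 0], "dr": [0, 0, 0], "hand": 85}]'

```text
t: 56.7
tool_pos: [0.4189, 0.3045, 0.2243]
tool_rot: [-0.119, 3.139, 0.0]
force: [-0.2, -0.2, 0.2]
gripper_width: 0.996
grasp_force: 0.0
```

```bash
python3 cov.py; python3 lif.py t8; python3 scene.py | grep slab; python3 - <<'E'
from h import *
for n in("top","side"):
    c=cams.camera(n);P=cloud(c);X,Y,Z=np.moveaxis(P,-1,0)
    for x,y in((.58,.13),(.66,.14),(.57,.32),(.66,.32)):
        b=(abs(X-x)<.012)&(abs(Y-y)<.012);print(n,x,y,(np.nanmedian(Z[b])*1000).round(1))
E
```

```text
[0.4189 0.3045 0.2243] [-1.1860e-01  3.1392e+00  2.0000e-04]
top cover (616.2, 223.6) (130.8, 260.8) 4.08
side cover (617.2, 226.2) (129.6, 265.3) 4.08
top handle (453.7, -2.5) (19.8, 108.8) -85.95
top blade (561.9, 4.2) (40.4, 88.1) -85.58
top strip (498.9, -0.9) (79.2, 249.9) -85.78
handle none
side blade (563.6, 4.6) (39.7, 85.5) -81.24
side strip (388.4, -6.4) (22.3, 79.3) 4.66
slab z=32.5 (608.8, -302.1) (63.2, 72.4) 83.41
slab z=52.9 (618.7, 223.5) (127.5, 258.4) 4.12
top 0.58 0.13 55.0
top 0.66 0.14 54.7
top 0.57 0.32 54.3
top 0.66 0.32 54.2
side 0.58 0.13 52.2
side 0.66 0.14 52.9
side 0.57 0.32 52.9
side 0.66 0.32 53.1
```

View pics/t8.png

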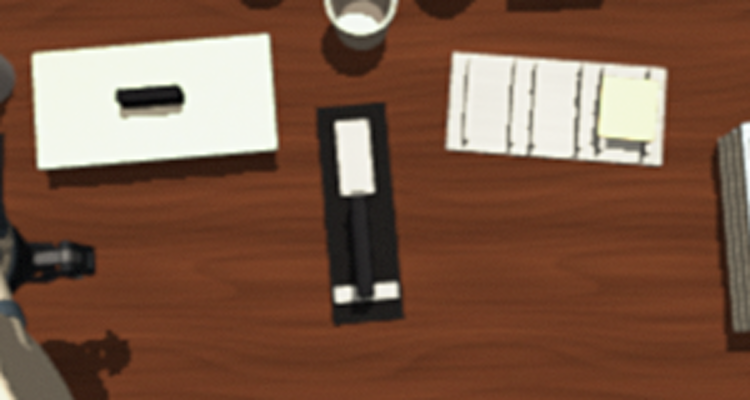

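The cover is level at 54 mm and square on the tray at crop (155,100). The lifter is in its place on the strip at (358,210), and the worn slab is on the rack at (628,108). Handing in.

```bash
python3 -c "
from workcell import close_job
print(close_job())"
```

```text
the job is handed in; nothing more can be done
None
```

The job is handed in: both fresh slabs are in the tray, the worn slab is on the rack, the cover is seated square on the tray, and the lifter, which was knocked aside once and put back, stands on its strip.

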